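# Lock the light collar and hold the densitometer's recessed zero button with a pen

### The job

The densitometer on the worktop needs a fresh dark zero: turn the ribbed lock collar round its sample well clockwise until its white pointer stands at the green locked mark, so that no stray light gets in. Only then pick up the blue pen, pass its writing tip through the round access hole in the dark front panel and push the recessed orange button fully in. Finish while still holding the button in with the pen in the gripper, and leave everything else on the bench where it is.

Things in the scene. Friction and masses are not known exactly. Their poses are not given: they have to be found in the camera images.
- densitometer: white and dark grey bench instrument, 125 mm deep (x) x 170 mm wide (y) x 80 mm high to its flat deck, fixed to the worktop. Origin: centre of its underside; its front faces its own -x, z is up. The dark vertical front panel is at x = -62 mm and is 56 mm high; a sloping display panel rises behind it from x = -42 to -18 mm. On the deck stands the lock collar, with its axis at x = +22, y = +25 mm
- access_hole (a point): centre of the mouth of the round access hole in the front panel: 34 mm above the worktop, 12 mm in diameter, going straight in along the instrument's +x (level; same axes as the instrument). The orange button, 11 mm across, fills the hole 12 mm behind the mouth; fully in it lies 16 mm behind the mouth
- collar_top (a point): centre of the top of the lock collar, on its vertical turning axis, 105 mm above the worktop. The collar is a round ribbed dark ring, 57 mm across, standing 24 mm above the deck, free all round its side; it is captive (turns only). A dark cap fills its middle and stands 3 mm above it when unlocked and sinks level with it as it locks
- lock_collar (a joint): turn of the lock collar in rad: 0 = unlocked, grows clockwise seen from above, 1.2 = stop, where its white pointer stands at the green locked mark at the front of the collar (toward the instrument's -x). It stays where it is left; about 0.12 N m turns it
- zero_button (a joint): travel of the recessed orange button in m: 0 = out, 0.004 = fully in against its stop; it springs back. 1.5 N starts it, 5 N holds it fully in
- pen: blue ball pen lying loose on the worktop, 145 mm long, about 10 g. Origin: middle of its length at its underside as it lies; its +y points to the writing tip; z is up as it lies, and it is 9 mm thick that way. The barrel is 9 mm thick across x between y = 0 and y = +50 mm, its centre line there lies at x = -1 mm, z = +4.4 mm; a clip widens it to 12 mm toward the other end. Over its last 18 mm it is a cone from 9 mm to the point
- pen_tip (a point): the point of the pen's writing tip, at x = -1.3, y = +72.5, z = +4.4 mm of the pen
- tube_rack: bystander: white rack of capped tubes, 62 x 180 x 98 mm, origin under its centre, long side along y
- specimen_cup: bystander: clear specimen cup with orange lid, 63 mm across, 72 mm high, origin under its centre
- petri_dish: bystander: covered petri dish, 60 mm across, 14 mm high, origin under its centre
- tally_counter: bystander: hand tally counter, 45 x 61 x 27 mm, origin under its centre

How it is judged:
By the outcome, as a careful person would: the job done as asked, in the order asked, and still so for the second after the job is handed in, while the arm keeps its last pose, push and grip.
It also fails if it takes over 58 s, if anything falls off the work surface, if the arm or the gripper's body presses on something with over 40 N, if the wrist force passes 120 N, or if a joint passes its speed limit or range.

### The arm

A 7-joint arm with a two-finger parallel gripper is mounted at the origin on a cart in front of the work surface, level with it; the furniture and walls round the work are solid. World frame = base frame: x ahead of the robot, y to its left, z up, the work surface at z = 0. Lengths are in m, angles in rad, forces in N, time in s.
With the tool pointing down it reaches from about 0.425 to 0.95 m from the base axis. Payload 4.7 kg.
Tool frame: the origin (TCP) lies on the centre line of the jaws, within the pads' length; the fingertips stand 25 mm ahead of it and the grasp point (between the pads) lies 6 mm ahead of it; z points along the fingers, y is the direction in which the jaws open and shut (so a half turn about z gives the same grasp; the last joint's range is limited). The gripper opens to 85 mm and grips with 20 to 120 N. Pads are 22 mm wide; open, the fingers measure 114 mm over their backs; the gripper's body (76 mm by 85 mm) begins 54 mm behind the grasp point. The pads swing forward as they close: fully open they stand 13 mm farther back than shut.
Start: joints at [1.229, 0.469, -0.049, 1.532, 0.024, 1.141, -0.082], TCP at [0.208, -0.642, 0.256] pointing down, gripper open.
Joint ranges: [-2.59, 2.59], [-0.33, 1.99], [-1.39, 1.29], [0.1, 2.45], [-1.04, 4.18], [0.21, 1.99], [-2.66, 2.66]. Speed limits (rad/s): [2.57, 2.57, 3.14, 3.14, 3.14, 3.14, 3.14].

### API

Orientations are given as a rotation vector (axis times angle).
In Python, from bench import r gives the robot as it stands. The module is installed in compiled form; this text tells all that it offers.
- The arm moves only by the tool servo_tool, never from a script. Its arguments are lists of equal length, an entry for each row: "rotation": the turn, a rotation vector about the tool's x, y, z scaled (see below), a list of three; "xyz": the shift along the tool's x, y, z scaled (see below), a list of three; "hand": the opening, from -1 (shut) to 1 (fully open). In form: {"rotation": [[rx, ry, rz], ...], "xyz": [[x, y, z], ...], "hand": [hand, ...]}. A call has 1 to 20 rows; each row is the pose to reach, as a shift and turn from the pose commanded when the call began, along the tool's axes at that moment; what a row does not reach only later rows make up. The controller multiplies each number of a shift by 500 mm and each number of a turn by 0.5 rad. A row lasts 1/10 s, in which the tool goes at most 50 mm and 8.59 degrees, less where a joint would pass 70% of its speed; a pose out of reach is approached as far as the arm can. A call with a number of a shift or a turn outside -1 to 1 is refused whole. A call with a gripper value outside its range is refused whole. The fingers move at their own pace and stop on an object; "squeeze" is the grip in N (left out, the last holds). Time passes only in rows, so rows that repeat a pose let the fingers close. It gives the time, the measured TCP pose, the force and the opening at its end, in the units of the state.
- r.observe(): the state, without advancing time (a new reading comes with each control period).
- r.camera(name): name is "scene" or "top" or "wrist"; returns a dict with "image" (400x640x3 uint8, red, green, blue), "fovy" (degrees; the focal length in pixels is half the picture's height over the tangent of half this angle, whatever the lens; pixels are square), "cx", "cy" (the principal point, pixels), "k1" (the pictures are not rectified: a ray, as slopes to the right and down, at radius r is drawn at 1 + k1 r^2 times it, then the intrinsics apply), "R" (3x3) and "t" (3): a world point X has camera coordinates R X + t; the wrist camera has in their place "T_tool_cam" (4x4, takes a point from camera to tool coordinates, whose origin is the TCP and whose axes are the flange's). Camera axes: x right, y down, z forward; pixel columns grow to the right and rows downward; lengths in m; the calibration is good to about 2 mm. A picture is of the moment at which its call begins: read the wrist's pose just before it. There is no depth.
- r.hand_in(): hands the job in, once; it reports no verdict.
The state is a dict: "t": time; "joint_pos": joint angles; "qd": joint speeds; "effort": joint torques, N m; "tool_pos": TCP position; "orientation": TCP orientation; "ft_force": force on the tool from outside, world axes, zero at the start; "moment": the same for the moment, N m; "width": opening from 0.0 (shut) to 1.0 (fully open).
Only numpy, scipy, OpenCV 4.12 (cv2) and the standard library are available. Lean on these libraries where they do the work, as an engineer would, in place of code of your own. Each camera call takes 0.05 s, during which the arm holds its last target.

## Working session

There is one attempt and no reset: what is moved stays moved. The work goes in short steps, Python scripts to look and compute and a tool call to move; the robot and the scene stay as the last step left them, time stands still between calls to the robot, and variables do not carry over. Pictures are saved under pics/ and viewed, and the job is handed in when it is done.

Besides the shell and the picture viewer there is one more tool, called after "Request:" by a JSON object that holds its "api" and its "payload", one argument or row to a line. servo_tool: Moves the arm, as the interface text tells. Shifts and turns lie within -1 to 1; 1 stands for 500 mm of shift or 0.5 rad of turn. Its arguments: {"type":"object","properties":{"rotation":{"type":"array"},"xyz":{"type":"array"},"hand":{"type":"array"},"squeeze":{"type":"number"}},"required":["rotation","xyz","hand"]}

```bash
mkdir -p pics; ls; python3 - <<'E'
from bench import r
import cv2,numpy as np
print(r.observe())
for n in ["scene","top"]:
    c=r.camera(n); cv2.imwrite(f"pics/{n}0.png",c["image"][:,:,::-1]); print({k:v for k,v in c.items() if k!="image"})
E
```

```text
pics
{'t': 0.0, 'joint_pos': array([ 1.22908446,  0.46944318, -0.04858544,  1.53370225,  0.02412858,
        1.14099598, -0.08230295]), 'qd': array([ 2.61318546e-04,  1.49106943e-03, -7.51199172e-04,  1.00299998e-03,
        7.79781786e-05, -1.41521950e-03,  1.90338142e-04]), 'effort': array([ 5.11072324e-05, -5.10304642e+01, -4.61148110e-02, -2.37710881e+01,
        1.09244409e-02,  7.52605061e-03,  3.43036209e-05]), 'tool_pos': array([ 0.20755491, -0.64173128,  0.25525665]), 'orientation': array([-3.10134071e+00, -4.89113914e-01,  6.38434038e-04]), 'ft_force': array([ 0.35247768, -0.4894444 ,  0.1520086 ]), 'moment': array([-0.01213285,  0.00946863,  0.03250672]), 'width': 1.0014004835433357}
{'fovy': 48.576088043528216, 'cx': 316.9222877588438, 'cy': 206.32583324828036, 'k1': -0.1217458452053453, 'R': array([[ 0.84500895, -0.53451679, -0.0158641 ],
       [-0.34382202, -0.52034283, -0.78168392],
       [ 0.40956841,  0.66598434, -0.62347299]]), 't': array([-0.4323537 ,  0.28735631,  1.10313207])}
{'fovy': 50.32797353813561, 'cx': 318.18143610735416, 'cy': 197.95721268973503, 'k1': -0.032162792276173656, 'R': array([[ 0.02336544, -0.99970992, -0.00584251],
       [-0.98443456, -0.02198936, -0.17437047],
       [ 0.17419142,  0.00982582, -0.98466279]]), 't': array([0.05929449, 0.55280504, 1.12766024])}
```

View pics/scene0.png

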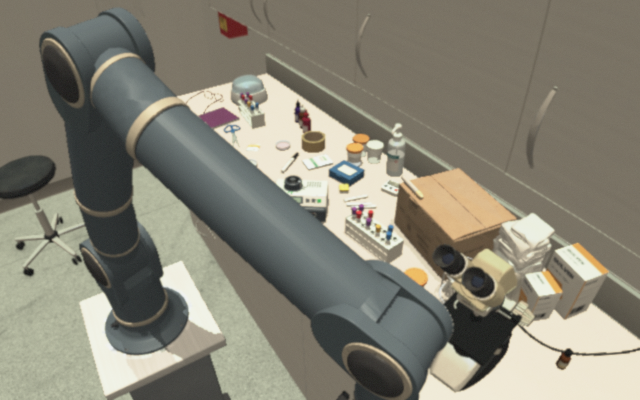

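View pics/top0.png

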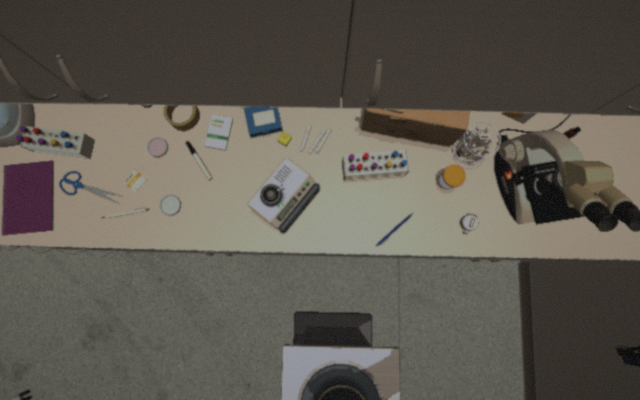

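The top view shows the instrument at about (284,195), the collar at (271,195), its front facing lower right, and the blue pen at (394,229). The rack, cup and tally counter are nearby. I'll write helpers and enlarge the view.

```bash
cat > h.py <<'E'
import numpy as np,cv2
from scipy.spatial.transform import Rotation as Rt
def K(c):
    f=200/np.tan(np.radians(c["fovy"])/2); return f
def ext(c,st=None):
    if "R" in c: return np.array(c["R"]),np.array(c["t"])
    T=np.eye(4);T[:3,:3]=Rt.from_rotvec(st["orientation"]).as_matrix();T[:3,3]=st["tool_pos"]
    M=np.linalg.inv(T@np.array(c["T_tool_cam"])); return M[:3,:3],M[:3,3]
def proj(c,X,st=None):
    R,t=ext(c,st);p=np.atleast_2d(X)@R.T+t;s=p[:,:2]/p[:,2:];r2=(s**2).sum(1,keepdims=True)
    return s*(1+c["k1"]*r2)*K(c)+[c["cx"],c["cy"]]
def ray(c,uv,st=None):
    R,t=ext(c,st);d=(np.atleast_2d(uv).astype(float)-[c["cx"],c["cy"]])/K(c);s=d.copy()
    for _ in range(30): s=d/(1+c["k1"]*(s**2).sum(1,keepdims=True))
    D=np.c_[s,np.ones(len(s))]@R; return -R.T@t,D
def plane(c,uv,z,st=None):
    o,D=ray(c,uv,st); return o+D*((z-o[2])/D[:,2:])
def save(c,name,crop=None,k=1):
    im=c["image"][:,:,::-1]
    if crop: u0,v0,u1,v1=crop; im=im[v0:v1,u0:u1]
    cv2.imwrite("pics/"+name,cv2.resize(im,None,fx=k,fy=k,interpolation=cv2.INTER_CUBIC))
E
python3 - <<'E'
from bench import r
from h import *
c=r.camera("top")
save(c,"top1.png",(230,140,430,260),4)
print(plane(c,[[271,195]],.105),plane(c,[[411,214],[377,244]],.0045))
print(proj(c,[[.2,-.642,.25]]))
hsv=cv2.cvtColor(c["image"],cv2.COLOR_RGB2HSV)
m=((hsv[...,0]>105)&(hsv[...,0]<130)&(hsv[...,1]>110)).astype(np.uint8)
n,l,s,ce=cv2.connectedComponentsWithStats(m)
for i in range(1,n):
    if s[i,4]>30: print(s[i],ce[i])
E
```

```text
[[0.54648889 0.19583788 0.105     ]] [[ 0.51860956 -0.19326732  0.0045    ]
 [ 0.43121805 -0.09628551  0.0045    ]]
[[639.95619492 347.09525796]]
```

View pics/top1.png

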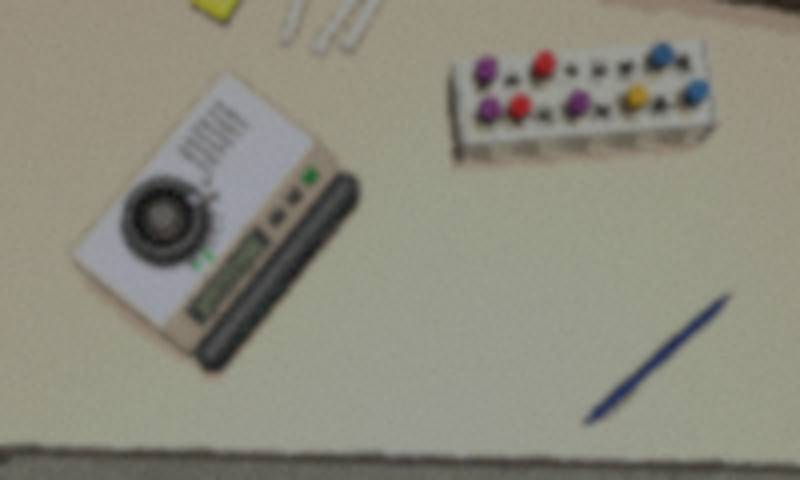

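```bash
cat >> h.py <<'E'
def Rdown(psi):
    c,s=np.cos(psi),np.sin(psi); return np.array([[c,s,0],[s,-c,0],[0,0,-1.]])
def goal(st,pos,psi=None,R=None):
    R0=Rt.from_rotvec(st["orientation"]).as_matrix()
    if R is None: R=Rdown(psi) if psi is not None else R0
    d=R0.T@(np.array(pos)-st["tool_pos"]); w=Rt.from_matrix(R0.T@R).as_rotvec()
    print("xyz",np.round(d/.5,4),"rot",np.round(w/.5,4),"rows>=",np.linalg.norm(d)/.05,np.linalg.norm(w)/.15)
def psi(st):
    x=Rt.from_rotvec(st["orientation"]).as_matrix(); return np.arctan2(x[1,0],x[0,0])
E
python3 - <<'E'
from bench import r
from h import *
st=r.observe(); c=r.camera("wrist"); print(c["T_tool_cam"],c["fovy"],c["k1"],psi(st))
goal(st,[.47,-.06,.36],1.2)
E
```

```text
[[-3.32573392e-05 -9.47958746e-01 -3.18393177e-01  8.25440895e-02]
 [ 9.99999999e-01 -3.00215321e-05 -1.50699372e-05  5.05795316e-04]
 [ 4.72702776e-06 -3.18393177e-01  9.47958746e-01 -1.16847105e-01]
 [ 0.00000000e+00  0.00000000e+00  0.00000000e+00  1.00000000e+00]] 60.03419071731975 -0.014142835058195354 0.3127781495944034
xyz [ 0.8574 -0.9461 -0.2076] rot [-2.8000e-03 -1.3000e-03 -1.7744e+00] rows>= 12.935811156901927 5.914820270673288
```

Request:
{"api": "servo_tool", "payload": {
  "xyz": [
    [0.857,-0.946,-0.208],
    [0.857,-0.946,-0.208],
    [0.857,-0.946,-0.208],
    [0.857,-0.946,-0.208],
    [0.857,-0.946,-0.208],
    [0.857,-0.946,-0.208],
    [0.857,-0.946,-0.208],
    [0.857,-0.946,-0.208],
    [0.857,-0.946,-0.208],
    [0.857,-0.946,-0.208],
    [0.857,-0.946,-0.208],
    [0.857,-0.946,-0.208],
    [0.857,-0.946,-0.208],
    [0.857,-0.946,-0.208],
    [0.857,-0.946,-0.208]
  ],
  "rotation": [
    [0,0,-1],
    [0,0,-1],
    [0,0,-1],
    [0,0,-1],
    [0,0,-1],
    [0,0,-1],
    [0,0,-1],
    [0,0,-1],
    [0,0,-1],
    [0,0,-1],
    [0,0,-1],
    [0,0,-1],
    [0,0,-1],
    [0,0,-1],
    [0,0,-1]
  ],
  "hand": [1,1,1,1,1,1,1,1,1,1,1,1,1,1,1]
}}

```text
t: 1.7
tool_pos: [0.47, -0.0594, 0.3603]
orientation: [2.884, 1.246, -0.0]
ft_force: [-0.3, -1.0, -0.1]
width: 0.998
```

```bash
python3 - <<'E'
from bench import r
from h import *
st=r.observe(); c=r.camera("wrist"); print(st["t"],st["tool_pos"],psi(st),st["joint_pos"]); save(c,"w1.png",None,1.25)
import pickle; pickle.dump((st,c),open("w1.pkl","wb"))
E
```

```text
1.7 [ 0.46998951 -0.05943199  0.36030171] 0.8156791079385503 [ 0.5952855   0.09165167 -0.59527884  1.81670011  0.05454244  1.24941257
 -0.77040495]
```

View pics/w1.png

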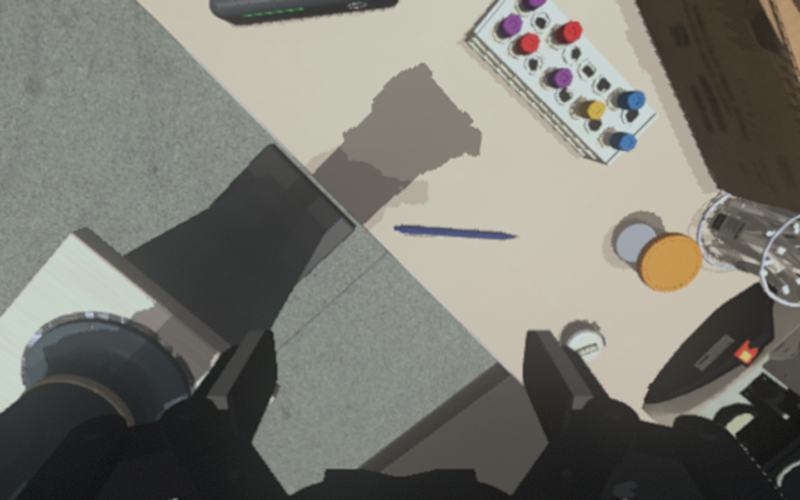

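The wrist view shows the pen lying level across the picture, clip end at (395,229) and pointed tip at (515,237), so the tip heads away from the instrument (+x, −y). Next I'll look at the instrument.

```bash
python3 - <<'E'
from bench import r
from h import *
goal(r.observe(),[.57,.22,.36],1.3)
E
```

```text
xyz [ 5.460e-01 -2.404e-01 -5.000e-04] rot [-8.000e-04  1.800e-03 -9.748e-01] rows>= 5.965522878446131 3.249196658013532
```

Request:
{"api": "servo_tool", "payload": {
  "xyz": [
    [0.546,-0.24,0],
    [0.546,-0.24,0],
    [0.546,-0.24,0],
    [0.546,-0.24,0],
    [0.546,-0.24,0],
    [0.546,-0.24,0],
    [0.546,-0.24,0],
    [0.546,-0.24,0]
  ],
  "rotation": [
    [0,0,-0.975],
    [0,0,-0.975],
    [0,0,-0.975],
    [0,0,-0.975],
    [0,0,-0.975],
    [0,0,-0.975],
    [0,0,-0.975],
    [0,0,-0.975]
  ],
  "hand": [1,1,1,1,1,1,1,1]
}}

```text
t: 2.55
tool_pos: [0.5707, 0.2196, 0.3591]
orientation: [-2.501, -1.901, 0.004]
ft_force: [0.1, -1.1, 0.5]
width: 0.998
```

```bash
python3 - <<'E'
from bench import r
from h import *
st=r.observe(); c=r.camera("wrist"); print(st["t"],st["tool_pos"],psi(st),st["joint_pos"]); save(c,"w2.png",None,1.25)
import pickle; pickle.dump((st,c),open("w2.pkl","wb"))
E
```

```text
2.55 [0.5706528  0.21957459 0.35910753] 1.300087471790335 [ 0.12049183  0.39275934 -0.7705666   1.51850048  0.27703241  1.34514261
 -0.94545443]
```

View pics/w2.png

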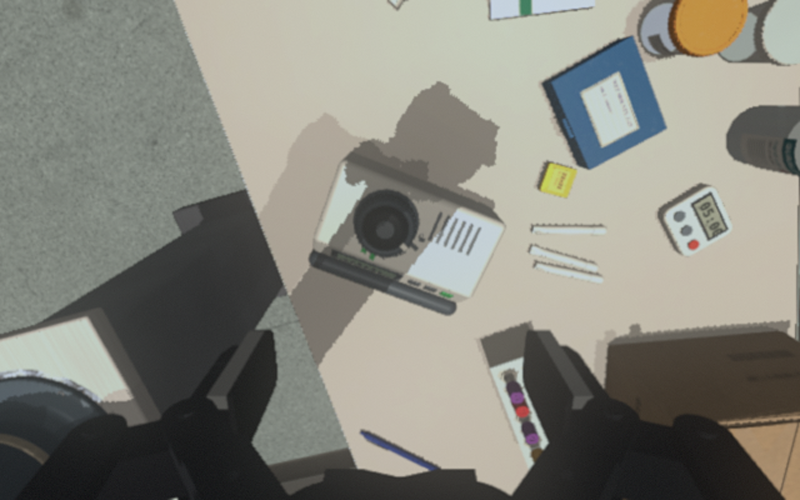

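```bash
python3 - <<'E'
from h import *
import pickle
st,c=pickle.load(open("w2.pkl","rb"))
save(c,"w2z.png",(245,115,405,255),5)
save(c,"x.png")
E
```

```text
(no output)
```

View pics/w2z.png

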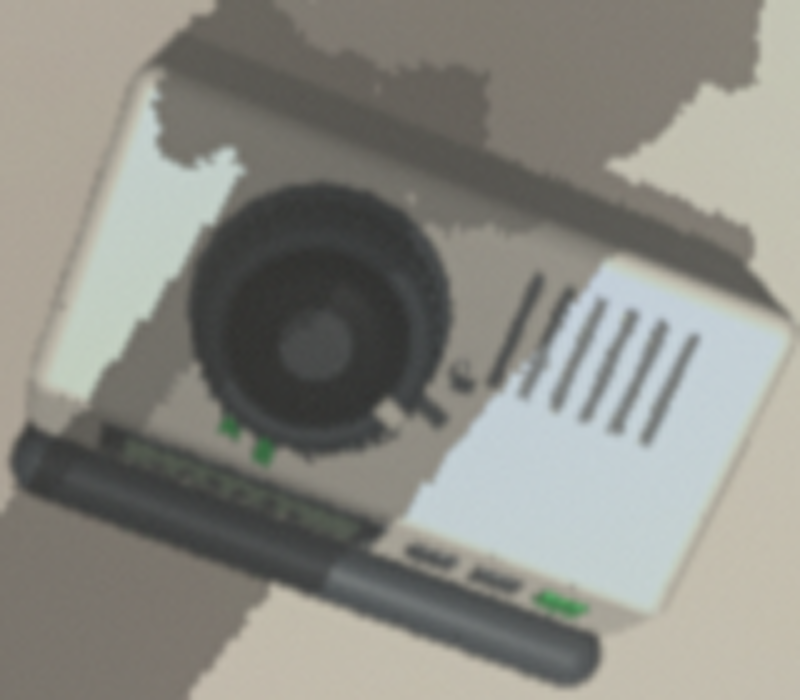

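The collar top is centred at about pixel (308,183), the pointer is at lower right and the green marks at lower left (~(291,202)). The dark front panel's top is a bar from about (249,207) to (363,247). Measuring now.

```bash
python3 - <<'E'
from h import *
import pickle
st,c=pickle.load(open("w2.pkl","rb"))
f=lambda l:[(245+u/5,115+v/5) for u,v in l]
def P(l,z): return plane(c,f(l),z,st)
C=P([(316,340)],.106);print("collar",C)
B=P([(150,72),(790,322)],.08);print("back",B,np.linalg.norm(B[1]-B[0]),np.degrees(np.arctan2(*(B[0]-B[1])[1::-1])))
S=P([(795,330),(655,612)],.08);print("side",S,np.linalg.norm(S[1]-S[0]),np.degrees(np.arctan2(*(S[0]-S[1])[1::-1])))
F=P([(15,462),(590,670)],.05);print("front",F,np.linalg.norm(F[1]-F[0]),np.degrees(np.arctan2(*(F[0]-F[1])[1::-1])))
D=P([(105,432),(378,545)],.07);print("disp",np.degrees(np.arctan2(*(D[0]-D[1])[1::-1])))
W=P([(388,413),(248,440)],.1); 
for w in W: print("ptr/green ang",np.degrees(np.arctan2(w[1]-C[0,1],w[0]-C[0,0])))
E
```

```text
collar [[0.5518724  0.19763242 0.106     ]]
back [[0.53023714 0.26134867 0.08      ]
 [0.65860066 0.16479305 0.08      ]] 0.16062434939168024 143.04934754082615
side [[0.65936609 0.16253384 0.08      ]
 [0.61128874 0.09944064 0.08      ]] 0.07932328620576305 52.692408111442354
front [[0.46015289 0.17145809 0.05      ]
 [0.59171394 0.07206751 0.05      ]] 0.1648841910232352 142.93000404654393
disp 140.3702594328719
ptr/green ang -65.47217329904313
ptr/green ang -137.58668389434138
```

```bash
python3 - <<'E'
from bench import r
from h import *
goal(r.observe(),[.552,.1975,.165],1.8)
E
```

```text
xyz [-0.049  -0.0249  0.3888] rot [-0.0025  0.0044 -1.0045] rows>= 3.926895758895804 3.348398349629644
```

Request:
{"api": "servo_tool", "payload": {
  "xyz": [
    [-0.049,-0.025,0.389],
    [-0.049,-0.025,0.389],
    [-0.049,-0.025,0.389],
    [-0.049,-0.025,0.389],
    [-0.049,-0.025,0.389],
    [-0.049,-0.025,0.389],
    [-0.049,-0.025,0.389]
  ],
  "rotation": [
    [0,0.004,-1],
    [0,0.004,-1],
    [0,0.004,-1],
    [0,0.004,-1],
    [0,0.004,-1],
    [0,0.004,-1],
    [0,0.004,-1]
  ],
  "hand": [1,1,1,1,1,1,1]
}}

```text
t: 3.3
tool_pos: [0.5539, 0.2004, 0.169]
orientation: [1.954, 2.457, 0.01]
ft_force: [-0.9, 0.8, 0.9]
width: 1.0
```

```bash
python3 - <<'E'
from bench import r
from h import *
st=r.observe(); c=r.camera("wrist"); print(st["t"],st["tool_pos"],psi(st),st["joint_pos"]); 
im=c["image"].copy()
C=np.array([.552,.1975,.105])
for rr in (.0285,):
  a=np.linspace(0,2*np.pi,60); p=proj(c,C+np.c_[rr*np.cos(a),rr*np.sin(a),0*a],st)
  for q in p: cv2.circle(im,tuple(int(round(x)) for x in q),0,(255,0,0),-1)
c["image"]=im; save(c,"w3.png",None,1.25)
E
```

```text
3.3 [0.55390871 0.20043146 0.16895276] 1.7978659953653264 [ 0.17227004  0.54723077 -0.80821736  1.8035923   0.46781226  0.98612785
 -0.59942734]
```

View pics/w3.png

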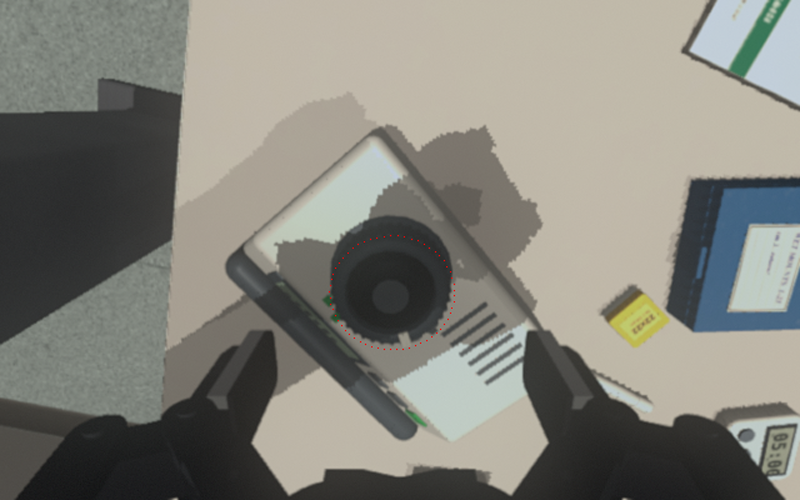

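The drawn circle lies on the collar (391,290), within about 1 mm. Lowering and closing.

Request:
{"api": "servo_tool", "payload": {
  "xyz": [
    [0,0,0.05],
    [0,0,0.1],
    [0,0,0.114],
    [0,0,0.114],
    [0,0,0.114],
    [0,0,0.114]
  ],
  "rotation": [
    [0,0,0],
    [0,0,0],
    [0,0,0],
    [0,0,0],
    [0,0,0],
    [0,0,0]
  ],
  "hand": [1,1,1,1,1,1]
}}

```text
t: 3.95
tool_pos: [0.5528, 0.2009, 0.1105]
orientation: [1.952, 2.461, 0.006]
ft_force: [-0.6, 0.5, -0.2]
width: 0.996
```

Request:
{"api": "servo_tool", "payload": {
  "xyz": [
    [0,0,0],
    [0,0,0],
    [0,0,0],
    [0,0,0],
    [0,0,0],
    [0,0,0],
    [0,0,0],
    [0,0,0]
  ],
  "rotation": [
    [0,0,0],
    [0,0,0],
    [0,0,0],
    [0,0,0],
    [0,0,0],
    [0,0,0],
    [0,0,0],
    [0,0,0]
  ],
  "hand": [0,0,-1,-1,-1,-1,-1,-1],
  "squeeze": 40
}}

```text
t: 4.75
tool_pos: [0.5502, 0.1999, 0.1096]
orientation: [-1.952, -2.459, 0.003]
ft_force: [-5.4, -1.7, 8.5]
width: 0.653
```

```bash
python3 - <<'E'
from bench import r
from h import *
st=r.observe(); c=r.camera("wrist"); print(st); save(c,"w4.png",None,1.25)
E
```

```text
{'t': 4.75, 'joint_pos': array([ 0.13275873,  0.61573293, -0.75991901,  1.85156843,  0.53431909,
        0.89341679, -0.65427759]), 'qd': array([-1.96182881e-03, -5.16728218e-04, -1.36613678e-03, -1.05148984e-03,
       -3.55021307e-05, -7.77409580e-05,  5.70634678e-04]), 'effort': array([ -0.25639976, -42.5001812 ,  -8.41672719, -18.58115852,
         0.78489259,  -1.6575009 ,   0.11710742]), 'tool_pos': array([0.55022067, 0.19990947, 0.10961522]), 'orientation': array([-1.95167276, -2.45918348,  0.00343269]), 'ft_force': array([-5.43817458, -1.72829103,  8.51890948]), 'moment': array([-0.4479617 ,  1.30136095, -0.12634889]), 'width': 0.6534113177257543}
```

View pics/w4.png

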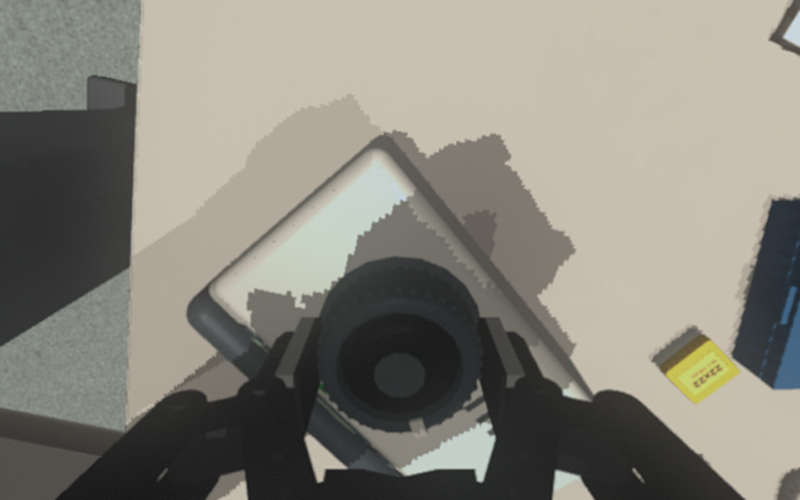

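```bash
python3 - <<'E'
from bench import r
from h import *
st=r.observe(); c=r.camera("wrist")
for X in (st["tool_pos"]*[1,1,0]+[0,0,.107],[.552,.1975,.107]): print(proj(c,X,st)*1.25)
print(plane(c,[[400/1.25,370/1.25]],.107,st),plane(c,[[400/1.25,356/1.25]],.107,st))
E
```

```text
[[397.45486314 368.29540552]]
[[401.17065808 375.5880387 ]]
[[0.55114903 0.19947529 0.107     ]] [[0.549963   0.20455302 0.107     ]]
```

Request:
{"api": "servo_tool", "payload": {
  "xyz": [
    [0,0,0],
    [0,0,0],
    [0,0,0],
    [0,0,0],
    [0,0,0]
  ],
  "rotation": [
    [0,0,0.2],
    [0,0,0.4],
    [0,0,0.6],
    [0,0,0.8],
    [0,0,1]
  ],
  "hand": [-1,-1,-1,-1,-1]
}}

```text
t: 5.35
tool_pos: [0.5512, 0.1999, 0.1096]
orientation: [-2.503, -1.897, 0.001]
ft_force: [-2.6, -2.0, 5.6]
width: 0.652
```

```bash
python3 - <<'E'
from bench import r
from h import *
st=r.observe(); c=r.camera("wrist"); print(psi(st),st["moment"],st["ft_force"],st["joint_pos"],st["tool_pos"],st["width"]); save(c,"w5.png",None,1.25)
E
```

```text
1.2967624923874503 [-0.38203749  0.62498612  0.23718655] [-2.55083865 -2.01936871  5.55785981] [ 0.05138433  0.57772693 -0.63812357  1.85538333  0.4446833   0.8554721
 -1.08170207] [0.55121169 0.19987933 0.10962542] 0.6520741055802307
```

View pics/w5.png

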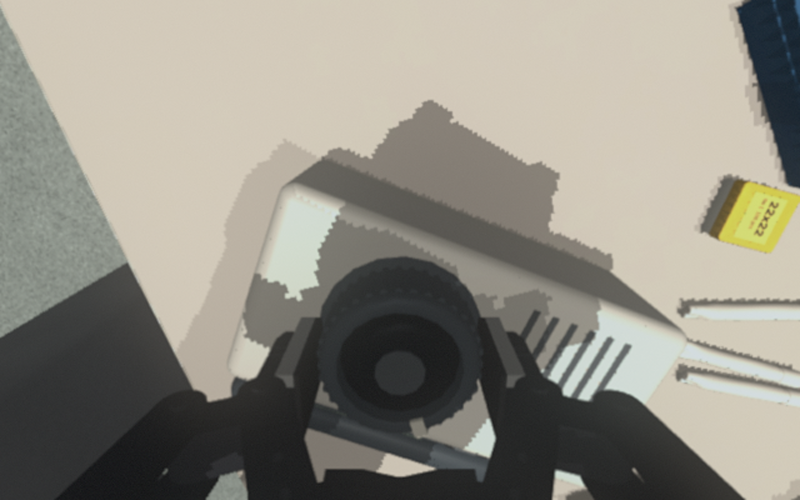

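The white pointer still sits at (418,425) relative to the jaws, so the collar turns with the gripper without slipping. Continuing.

Request:
{"api": "servo_tool", "payload": {
  "xyz": [
    [0,0,0],
    [0,0,0],
    [0,0,0],
    [0,0,0],
    [0,0,0]
  ],
  "rotation": [
    [0,0,0.2],
    [0,0,0.4],
    [0,0,0.6],
    [0,0,0.8],
    [0,0,1]
  ],
  "hand": [-1,-1,-1,-1,-1]
}}

```text
t: 5.9
tool_pos: [0.5522, 0.1994, 0.1096]
orientation: [2.895, 1.219, 0.001]
ft_force: [-1.3, -2.3, 4.0]
width: 0.655
```

Request:
{"api": "servo_tool", "payload": {
  "xyz": [
    [0,0,0],
    [0,0,0],
    [0,0,0]
  ],
  "rotation": [
    [0,0,0.18],
    [0,0,0.36],
    [0,0,0.36]
  ],
  "hand": [-1,-1,-1]
}}

```text
t: 6.2
tool_pos: [0.5524, 0.1991, 0.1096]
orientation: [2.988, 0.964, 0.002]
ft_force: [-0.9, -5.0, 4.9]
width: 0.651
```

```bash
python3 - <<'E'
from bench import r
from h import *
st=r.observe(); c=r.camera("wrist"); print(psi(st),st["moment"],st["ft_force"],st["joint_pos"],st["tool_pos"],st["width"]); save(c,"w6.png",(220,200,440,400),3.5)
E
```

```text
0.6241496575203056 [-0.80246105  0.23027566  0.77270488] [-0.90803462 -5.01638718  4.91301059] [-0.06633441  0.53843408 -0.47075999  1.86155797  0.32706061  0.81707782
 -1.65279248] [0.55237394 0.19914559 0.10963398] 0.6506500846076367
```

View pics/w6.png

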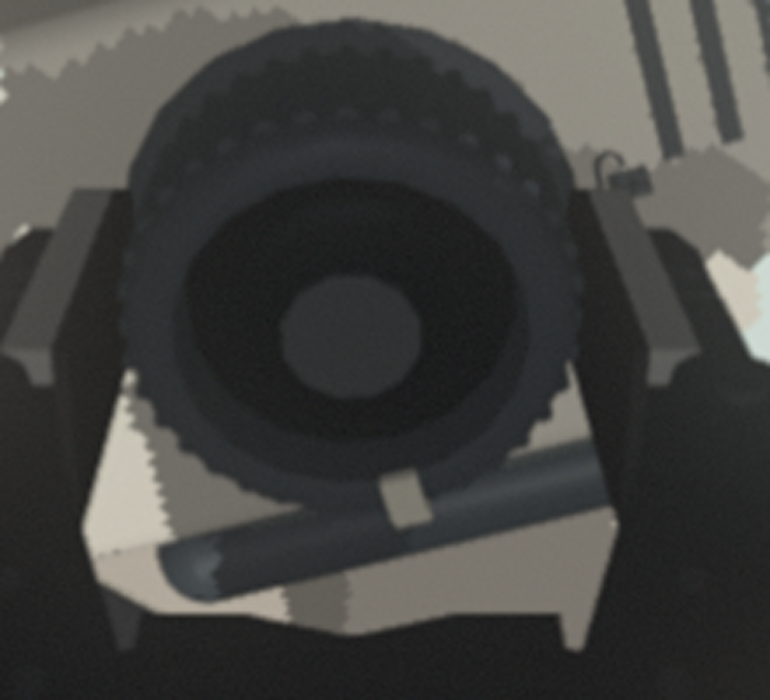

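Request:
{"api": "servo_tool", "payload": {
  "xyz": [
    [0,0,0],
    [0,0,0],
    [0,0,0]
  ],
  "rotation": [
    [0,0,0.08],
    [0,0,0.16],
    [0,0,0.16]
  ],
  "hand": [-1,-1,-1]
}}

```text
t: 6.55
tool_pos: [0.5545, 0.2001, 0.1096]
orientation: [-3.025, -0.844, -0.01]
ft_force: [4.7, -1.4, -1.0]
width: 0.648
```

```bash
python3 - <<'E'
from bench import r
from h import *
st=r.observe(); c=r.camera("wrist"); print(psi(st),st["moment"],st["ft_force"],st["joint_pos"],st["tool_pos"],st["width"]); save(c,"w7.png",(220,200,440,400),3.5)
E
```

```text
0.544383990573989 [-0.32862371 -1.14980329  0.68765411] [ 4.65367726 -1.39143125 -1.04384386] [-0.08008107  0.5358016  -0.45134671  1.8605668   0.31399433  0.80865475
 -1.72046466] [0.55448205 0.20007942 0.10960833] 0.6484438324416719
```

View pics/w7.png

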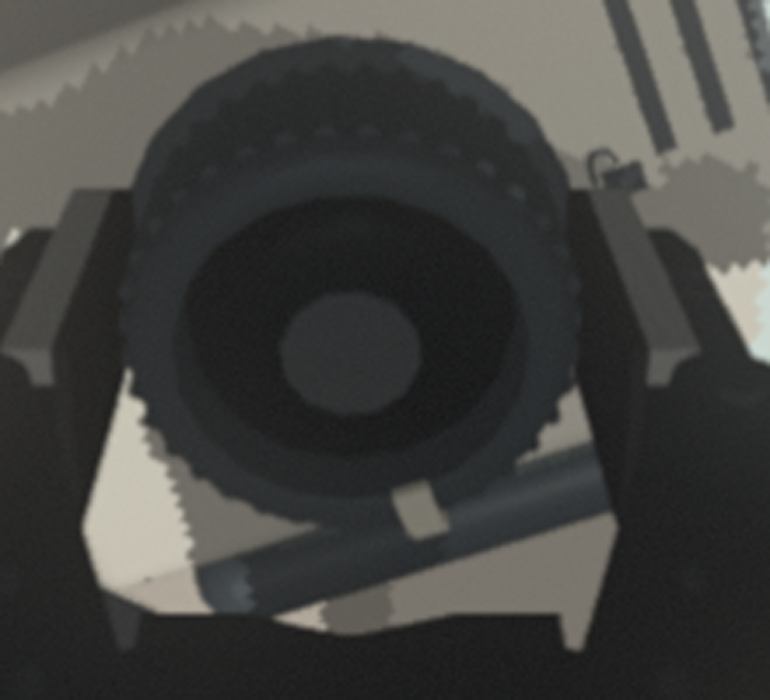

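The collar now slips in the jaws: the pointer moved from (405,500) to (420,510) while the tool turned, with a higher moment, so it is on the stop. Releasing, lifting and checking.

Request:
{"api": "servo_tool", "payload": {
  "xyz": [
    [0,0,0],
    [0,0,0],
    [0,0,0],
    [0,0,0],
    [0,0,-0.06],
    [0,0,-0.16],
    [0,0,-0.26],
    [0,0,-0.3],
    [0,0,-0.3]
  ],
  "rotation": [
    [0,0,0],
    [0,0,0],
    [0,0,0],
    [0,0,0],
    [0,0,0],
    [0,0,0],
    [0,0,0],
    [0,0,0],
    [0,0,0]
  ],
  "hand": [1,1,1,1,1,1,1,1,1]
}}

```text
t: 7.5
tool_pos: [0.5534, 0.2012, 0.263]
orientation: [-3.025, -0.838, -0.013]
ft_force: [-0.1, -0.8, 0.2]
width: 0.999
```

```bash
python3 - <<'E'
from bench import r
from h import *
import pickle
st=r.observe(); c=r.camera("wrist"); print(st["t"],psi(st),st["joint_pos"],st["tool_pos"],st["width"]); save(c,"w8.png",(220,120,440,300),3.6)
save(c,"w8f.png");pickle.dump((st,c),open("w8.pkl","wb"))
t=r.camera("top"); save(t,"top2.png",(245,155,325,235),8)
E
```

```text
7.5 0.5405422948845214 [-0.02348173  0.36546642 -0.51418539  1.72033221  0.1981524   1.09876854
 -1.62866397] [0.55336954 0.20122352 0.26300742] 0.9987317733234972
```

View pics/w8.png

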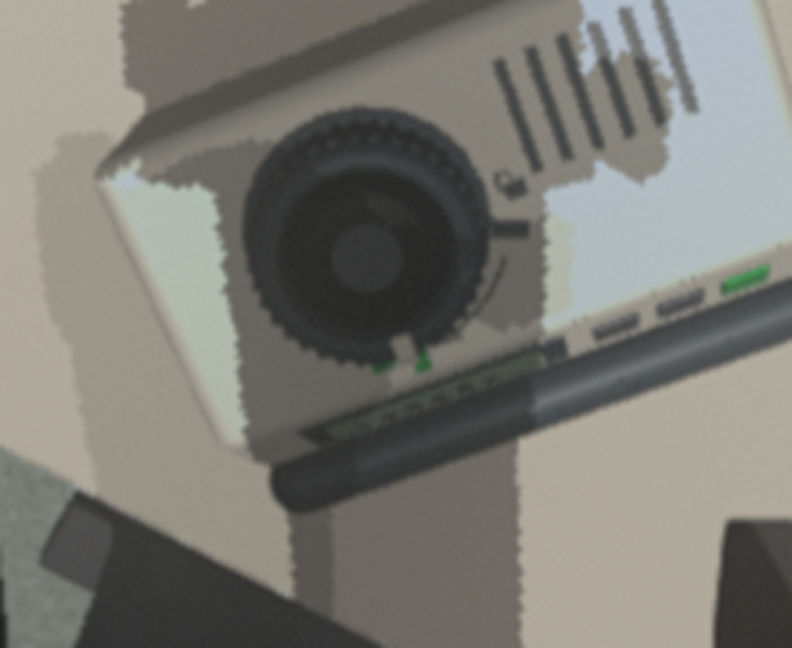

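View pics/top2.png

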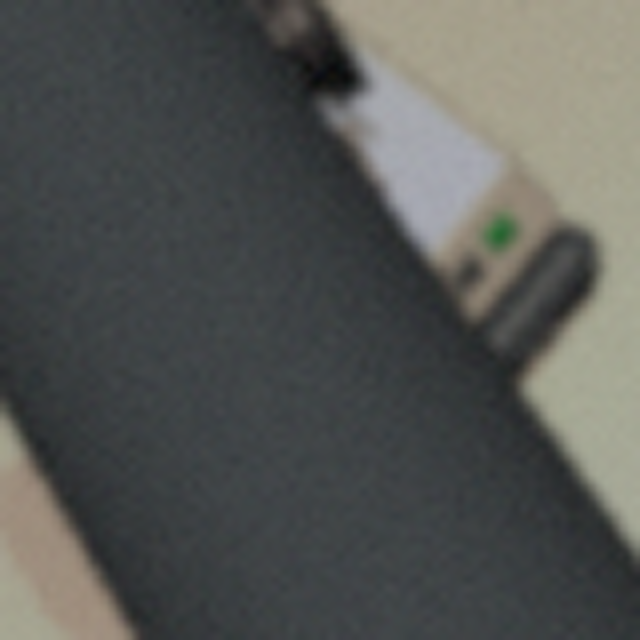

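The collar's pointer now sits at (402,350), midway between the two green ticks, at (382,367) and (424,362), so it is locked. The hole's sideways position isn't given, so I'll view the front panel with a tilted wrist, and measure the pen from the first wrist picture.

```bash
python3 - <<'E'
from bench import r
from h import *
import pickle
st,c=pickle.load(open("w1.pkl","rb"))
hsv=cv2.cvtColor(c["image"],cv2.COLOR_RGB2HSV)
m=((hsv[...,0]>105)&(hsv[...,0]<130)&(hsv[...,1]>70)).astype(np.uint8); m[:170]=0;m[200:]=0;m[:,:300]=0;m[:,425:]=0
v,u=np.nonzero(m); print(len(u),u.min(),u.max(),v.min(),v.max())
P=plane(c,np.c_[u,v],.0044,st)[:,:2]; mu=P.mean(0); w=np.linalg.svd(P-mu,full_matrices=False)[2][0]; 
if w[0]<0:w=-w
s=(P-mu)@w; print(mu,np.degrees(np.arctan2(w[1],w[0])),s.min(),s.max(), "tip",mu+w*s.max(),"tail",mu+w*s.min())
for a in np.arange(s.min(),s.max(),.012):
    k=(s>=a)&(s<a+.012); e=(P[k]-mu)@[-w[1],w[0]]; print(round(a,3),k.sum(),round(np.ptp(e)*1e3,1),round(e.mean()*1e3,1))
n=np.array([np.cos(np.radians(53)),np.sin(np.radians(53)),0]);ps=np.radians(143)
goal(r.observe(),[.46,.03,.27],psi(r.observe())+.5)
E
```

```text
364 316 409 181 190
[ 0.4723223  -0.14330223] -47.549506175292805 -0.0636744622722216 0.06974747915784553 tip [ 0.51939856 -0.19476616] tail [ 0.42934503 -0.09631934]
-0.064 30 6.1 0.2
-0.052 33 5.9 -0.1
-0.04 41 6.3 -0.2
-0.028 34 6.0 0.1
-0.016 36 6.0 -0.0
-0.004 37 6.1 -0.1
0.008 32 5.2 0.0
0.02 34 5.8 0.0
0.032 33 5.2 0.2
0.044 31 5.2 -0.2
0.056 22 4.6 0.1
0.068 1 0.0 0.4
xyz [-0.3315  0.197  -0.0233] rot [-0.0024 -0.0022 -1.    ] rows>= 3.863726576721802 3.333346394651009
```

Request:
{"api": "servo_tool", "payload": {
  "xyz": [
    [-0.33,0.197,0],
    [-0.33,0.197,0],
    [-0.33,0.197,0],
    [-0.33,0.197,0],
    [-0.33,0.197,0]
  ],
  "rotation": [
    [0,0,-1],
    [0,0,-1],
    [0,0,-1],
    [0,0,-1],
    [0,0,-1]
  ],
  "hand": [1,1,1,1,1]
}}

```text
t: 8.1
tool_pos: [0.457, 0.0237, 0.2558]
orientation: [-2.732, -1.548, 0.012]
ft_force: [1.0, 0.1, -0.4]
width: 1.001
```

Request:
{"api": "servo_tool", "payload": {
  "xyz": [
    [0,0,0],
    [0,0,0],
    [0,0,0],
    [0,0,0]
  ],
  "rotation": [
    [0,0,-1],
    [0,0,-1],
    [0,0,-1],
    [0,0,-1]
  ],
  "hand": [1,1,1,1]
}}

```text
t: 8.5
tool_pos: [0.4601, 0.0307, 0.2568]
orientation: [-2.248, -2.188, 0.001]
ft_force: [-0.3, -0.3, -0.3]
width: 1.0
```

Request:
{"api": "servo_tool", "payload": {
  "xyz": [
    [0,0,0],
    [0,0,0],
    [0,0,0],
    [0,0,0]
  ],
  "rotation": [
    [0,0,-1],
    [0,0,-1],
    [0,0,-1],
    [0,0,-1]
  ],
  "hand": [1,1,1,1]
}}

```text
t: 8.9
tool_pos: [0.4601, 0.0308, 0.2568]
orientation: [-1.637, -2.677, -0.001]
ft_force: [0.1, 0.3, -0.4]
width: 1.002
```

Request:
{"api": "servo_tool", "payload": {
  "xyz": [
    [0,0,0],
    [0,0,0],
    [0,0,0],
    [0,0,0],
    [0,0,0]
  ],
  "rotation": [
    [0,0,-0.9],
    [0,0,-0.9],
    [0,0,-0.9],
    [0,0,-0.9],
    [0,0,-0.9]
  ],
  "hand": [1,1,1,1,1]
}}

```text
t: 9.4
tool_pos: [0.4605, 0.0307, 0.2574]
orientation: [-1.009, -2.972, -0.002]
ft_force: [1.2, -0.3, 0.1]
width: 1.0
```

```bash
python3 - <<'E'
from bench import r
from h import *
st=r.observe(); print(st["t"],psi(st),st["tool_pos"],st["joint_pos"])
n=np.array([np.cos(np.radians(53)),np.sin(np.radians(53)),0]);ps=np.radians(143)
x=np.array([np.cos(ps),np.sin(ps),0]);
for ph in (.6,):
    z=np.array([0,0,-np.cos(ph)])+np.sin(ph)*n; R=np.c_[x,np.cross(z,x),z]
    pos=np.array([.521,.115,.034])-.17*z; print(pos); goal(st,pos,R=R)
E
```

```text
9.4 2.487194814396478 [0.46047984 0.03067119 0.25742975] [ 0.52488743  0.1885623  -0.7603809   1.98264008  0.14813538  1.02800454
  0.61270153]
[0.46323225 0.0383396  0.17430705]
xyz [0.0044 0.0154 0.1663] rot [-1.1988e+00 -1.0000e-03 -1.8600e-02] rows>= 1.670420699247397 3.996351814651939
```

Request:
{"api": "servo_tool", "payload": {
  "xyz": [
    [0.004,0.044,0.148],
    [0.004,0.044,0.148],
    [0.004,0.044,0.148],
    [0.004,0.044,0.148],
    [0.004,0.044,0.148],
    [0.004,0.044,0.148]
  ],
  "rotation": [
    [-1,0,-0.02],
    [-1,0,-0.02],
    [-1,0,-0.02],
    [-1,0,-0.02],
    [-1,0,-0.02],
    [-1,0,-0.02]
  ],
  "hand": [1,1,1,1,1,1]
}}

```text
t: 10.0
tool_pos: [0.473, 0.0491, 0.1845]
orientation: [0.918, 2.751, 0.704]
ft_force: [0.8, 0.6, -0.2]
width: 1.001
```

```bash
python3 - <<'E'
from bench import r
from h import *
import pickle
st=r.observe(); c=r.camera("wrist"); print(st["t"],psi(st),st["joint_pos"],st["tool_pos"],st["qd"]); save(c,"w9.png",None,1.25)
pickle.dump((st,c),open("w9.pkl","wb"))
E
```

```text
10.0 2.4975873128165254 [ 0.9305876   0.30901088 -1.01316275  2.22598137 -0.29833129  0.4466944
  1.15868081] [0.47301335 0.04911184 0.18449265] [-0.04571722 -0.015969    0.00484815 -0.02414354 -0.00485748  0.00044668
  0.01269531]
```

View pics/w9.png

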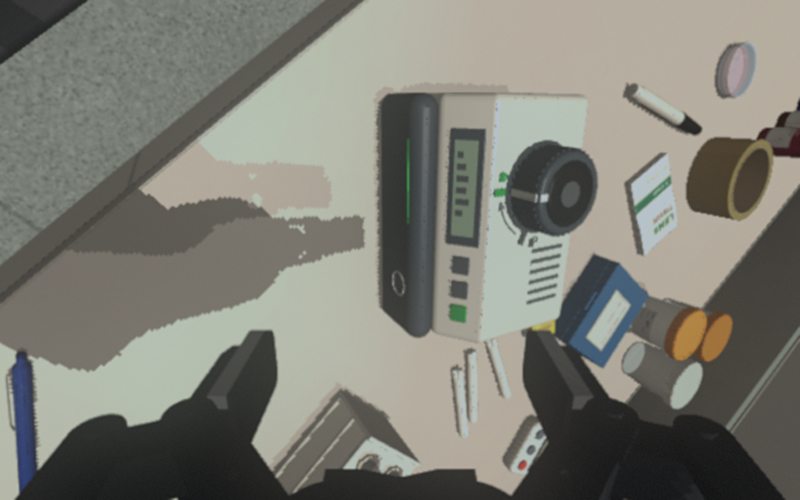

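The panel is visible, with a round hole ring at about (398,283) in the view. The white pointer stands at the green mark near (510,188). Zooming in on the panel.

```bash
python3 - <<'E'
from h import *
import pickle
st,c=pickle.load(open("w9.pkl","rb"))
save(c,"w9z.png",(290,200,360,275),8)
save(c,"w9y.png",(290,60,430,280),2.7)
E
```

```text
(no output)
```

View pics/w9z.png

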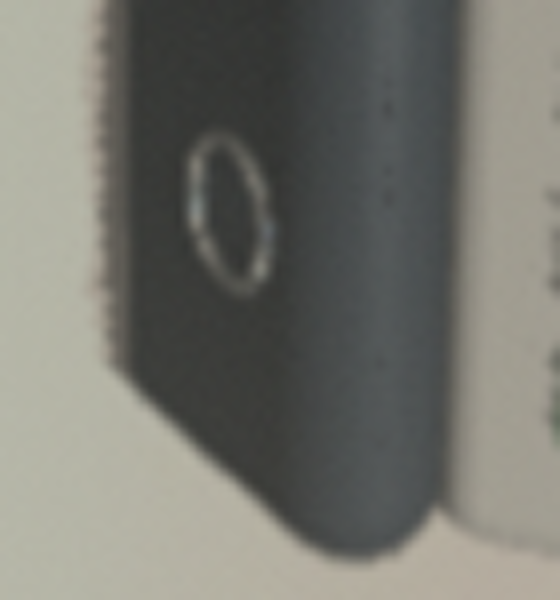

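View pics/w9y.png

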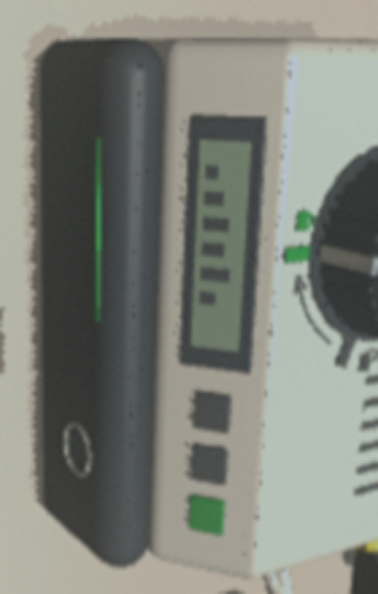

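```bash
python3 - <<'E'
from h import *
import pickle
st,c=pickle.load(open("w9.pkl","rb"))
H=plane(c,[(318.9,226.6)],.034,st)[0]; print("hole",H)
E=plane(c,[(304.3,82),(305.8,245.5)],.0,st); d=E[0]-E[1]; print("foot",E,np.linalg.norm(d),np.degrees(np.arctan2(d[1],d[0]))-90)
f=lambda l:[(290+u/2.7,60+v/2.7) for u,v in l]
E=plane(c,f([(288,60),(256,555)]),.08,st); d=E[0]-E[1]; print("ridge",E,np.linalg.norm(d),np.degrees(np.arctan2(d[1],d[0]))-90)
E=plane(c,f([(160,60),(150,540)]),.056,st); d=E[0]-E[1]; print("paneltop back",E,np.linalg.norm(d),np.degrees(np.arctan2(d[1],d[0]))-90)
E=plane(c,f([(266,118),(249,372)]),.078,st); d=E[0]-E[1]; print("disp",np.degrees(np.arctan2(d[1],d[0]))-90)
E=plane(c,f([(98,140),(99,320)]),.045,st); d=E[0]-E[1]; print("greenline",np.degrees(np.arctan2(d[1],d[0]))-90)
yaw=np.radians(53); n=np.array([np.cos(yaw),np.sin(yaw)]);l=np.array([-n[1],n[0]])
for nm,C in (("collar est",np.array([.552,.1975])),("collar tcp",np.array([.5524,.1991]))):
    o=C-22e-3*n-25e-3*l; q=H[:2]-o; print(nm,o,"hole in instr",q@n,q@l)
E
```

```text
hole [0.5567697  0.08810289 0.034     ]
foot [[0.46002395 0.16576589 0.        ]
 [0.58637367 0.06995949 0.        ]] 0.15856581420738544 52.82827970929088
ridge [[0.48155933 0.19448958 0.08      ]
 [0.60330709 0.10369121 0.08      ]] 0.15187777820402346 53.28476150492111
paneltop back [[0.46620499 0.17391536 0.056     ]
 [0.58773187 0.08385544 0.056     ]] 0.1512599452217348 53.4589652747471
disp 52.63060455509705
greenline 53.88052258597048
collar est [0.55872596 0.16488464] hole in instr -0.06249793877755385 -0.04464607145125658
collar tcp [0.55912596 0.16648464] hole in instr -0.06401648160289031 -0.04528952128428097
```

The hole comes out at (0.557, 0.088, 0.034). That puts it at instrument x = −62.5 mm against the −62 mm stated, with yaw 53° and y = −45 mm. Moving to the pen.

```bash
python3 - <<'E'
from bench import r
from h import *
goal(r.observe(),[.488,-.16,.24],2.312)
E
```

```text
xyz [-0.2748 -0.2268 -0.2493] rot [ 0.9996 -0.0909  0.3678] rows>= 4.348029115873871 3.563239598100246
```

Request:
{"api": "servo_tool", "payload": {
  "xyz": [
    [0,0,-0.15],
    [-0.275,-0.227,-0.249],
    [-0.275,-0.227,-0.249],
    [-0.275,-0.227,-0.249],
    [-0.275,-0.227,-0.249],
    [-0.275,-0.227,-0.249],
    [-0.275,-0.227,-0.249],
    [-0.275,-0.227,-0.249]
  ],
  "rotation": [
    [0,0,0],
    [1,-0.09,0.368],
    [1,-0.09,0.368],
    [1,-0.09,0.368],
    [1,-0.09,0.368],
    [1,-0.09,0.368],
    [1,-0.09,0.368],
    [1,-0.09,0.368]
  ],
  "hand": [1,1,1,1,1,1,1,1]
}}

```text
t: 10.85
tool_pos: [0.4877, -0.1584, 0.2397]
orientation: [-1.261, -2.877, -0.0]
ft_force: [-0.5, 0.2, -1.0]
width: 0.999
```

```bash
python3 - <<'E'
from bench import r
from h import *
import pickle
st=r.observe(); c=r.camera("wrist"); print(st["t"],psi(st),st["joint_pos"],st["tool_pos"],st["qd"]); save(c,"w10.png",None,1.25)
pickle.dump((st,c),open("w10.pkl","wb"))
E
```

```text
10.85 2.3153766268032805 [ 0.82260364  0.29892289 -0.71079796  1.90231414  0.22696255  1.02147433
  0.7587368 ] [ 0.48774877 -0.15841772  0.2396519 ] [ 0.01561865 -0.00245804 -0.00817104  0.01211441  0.00315255 -0.00223364
  0.00525467]
```

View pics/w10.png

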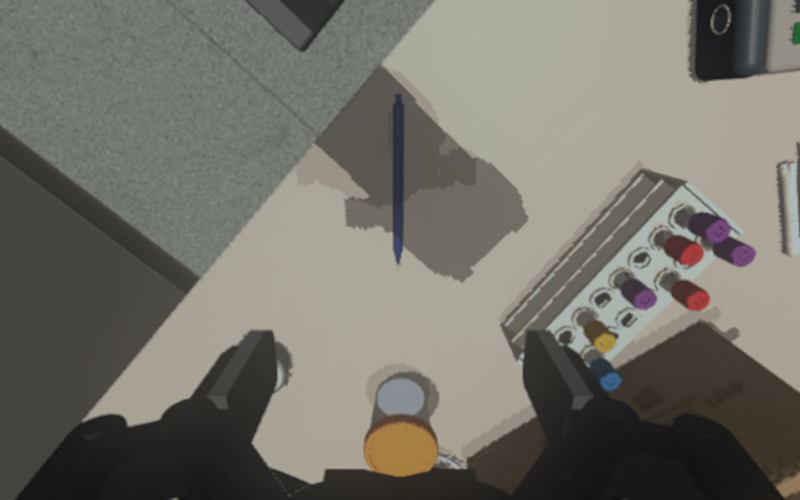

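```bash
python3 - <<'E'
from h import *
import pickle
st,c=pickle.load(open("w10.pkl","rb"))
hsv=cv2.cvtColor(c["image"],cv2.COLOR_RGB2HSV)
m=((hsv[...,0]>108)&(hsv[...,0]<135)&(hsv[...,1]>75)).astype(np.uint8); m[:,:300]=0;m[:,340:]=0;m[230:]=0
n_,lab,s_,_=cv2.connectedComponentsWithStats(m); i=1+s_[1:,4].argmax(); v,u=np.nonzero(lab==i); print(s_[i])
P=plane(c,np.c_[u,v],.0044,st)[:,:2]; mu=P.mean(0); w=np.linalg.svd(P-mu,full_matrices=False)[2][0]
if w[0]<0:w=-w
s=(P-mu)@w
for a in np.arange(s.min(),s.max(),.012):
    k=(s>=a)&(s<a+.012); e=(P[k]-mu)@[-w[1],w[0]]; print(round(a,3),k.sum(),round(np.ptp(e)*1e3,1),round(e.mean()*1e3,2))
tip,tail=mu+w*s.max(),mu+w*s.min()
print(np.degrees(np.arctan2(w[1],w[0])),np.ptp(s),"tip",tip,"tail",tail,"tip from view",plane(c,[(398.5/1.25,265/1.25),(398/1.25,94/1.25)],.0044,st))
save(c,"w10z.png",(290,60,350,230),3.5)
E
```

```text
[316 165   5  45 145]
-0.024 44 4.3 0.09
-0.012 19 4.1 -0.09
0.0 45 4.4 -0.13
0.012 36 4.3 0.09
0.024 1 0.0 0.32
-48.17389944715252 0.04884792722252299 tip [ 0.52076039 -0.19665605] tail [ 0.48818508 -0.16025593] tip from view [[ 0.52399827 -0.19841758  0.0044    ]
 [ 0.42847744 -0.0951757   0.0044    ]]
```

View pics/w10z.png

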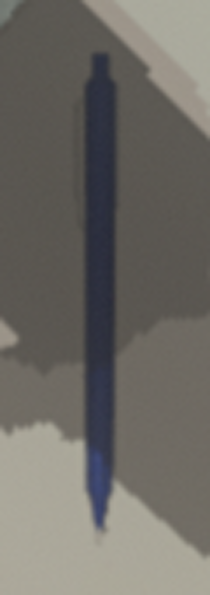

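The pen stands upright in the crop: tail at (99,53), metal point at (98,545), barrel between columns 85 and 114.

```bash
python3 - <<'E'
from bench import r
from h import *
import pickle
st,c=pickle.load(open("w10.pkl","rb"))
f=lambda l:[(290+u/3.5,60+v/3.5) for u,v in l]
T=plane(c,f([(98,545),(99.5,53),(99.5,150),(99,440)]),.0044,st)[:,:2]; d=T[0]-T[1]; print(T,np.linalg.norm(d),np.degrees(np.arctan2(d[1],d[0])),np.degrees(np.arctan2(*(T[3]-T[2])[::-1])))
w=d/np.linalg.norm(d)
for L in (.0525,.055): 
  g=T[0]-w*L; print("grasp",L,g)
  goal(r.observe(),[*g,.012],np.arctan2(-w[1],-w[0]))
E
```

```text
[[ 0.5262963  -0.20220596]
 [ 0.42846246 -0.09511885]
 [ 0.4459225  -0.1141062 ]
 [ 0.5033851  -0.17682125]] 0.14504864514446517 -47.5854537885017 -47.502559200572385
grasp 0.0525 [ 0.49088558 -0.16344605]
xyz [-0.012  -0.0015  0.4551] rot [-0.0001 -0.0007  0.0085] rows>= 4.552508763384195 0.02832965306258133
grasp 0.055 [ 0.48919936 -0.16160034]
xyz [-0.007  -0.0015  0.4551] rot [-0.0001 -0.0007  0.0085] rows>= 4.551484366166516 0.02832965306258133
```

Request:
{"api": "servo_tool", "payload": {
  "xyz": [
    [-0.012,-0.001,0.1],
    [-0.012,-0.001,0.2],
    [-0.012,-0.001,0.3],
    [-0.012,-0.001,0.37],
    [-0.012,-0.001,0.37],
    [-0.012,-0.001,0.37]
  ],
  "rotation": [
    [0,0,0.008],
    [0,0,0.008],
    [0,0,0.008],
    [0,0,0.008],
    [0,0,0.008],
    [0,0,0.008]
  ],
  "hand": [1,1,1,1,1,1]
}}

```text
t: 11.5
tool_pos: [0.4915, -0.1642, 0.055]
orientation: [-1.269, -2.873, -0.002]
ft_force: [1.5, 0.5, 1.2]
width: 1.001
```

```bash
python3 - <<'E'
from bench import r
from h import *
st=r.observe(); print(st["t"],psi(st),st["tool_pos"],st["qd"]); goal(st,[.4909,-.1634,.0265],np.radians(132.45))
E
```

```text
11.5 2.309815199700032 [ 0.49147733 -0.1642123   0.05500053] [ 0.01460697 -0.03798379 -0.01726015 -0.02992994  0.00112701 -0.00231447
 -0.0013052 ]
xyz [0.0019 0.0002 0.057 ] rot [ 0.0015 -0.0016 -0.0037] rows>= 0.5703590464034696 0.014453469355569067
```

Request:
{"api": "servo_tool", "payload": {
  "xyz": [
    [0.001,0,0.03],
    [0.001,0,0.057],
    [0.001,0,0.057],
    [0.001,0,0.057],
    [0.001,0,0.057]
  ],
  "rotation": [
    [0,0,0],
    [0,0,0],
    [0,0,0],
    [0,0,0],
    [0,0,0]
  ],
  "hand": [1,1,0,-0.3,-0.3]
}}

```text
t: 12.0
tool_pos: [0.4911, -0.1648, 0.0262]
orientation: [1.271, 2.873, 0.001]
ft_force: [0.2, 0.3, -1.2]
width: 0.515
```

Request:
{"api": "servo_tool", "payload": {
  "xyz": [
    [0,0,0],
    [0,0,0],
    [0,0,0],
    [0,0,0],
    [0,0,0],
    [0,0,0],
    [0,0,0],
    [0,0,0]
  ],
  "rotation": [
    [0,0,0],
    [0,0,0],
    [0,0,0],
    [0,0,0],
    [0,0,0],
    [0,0,0],
    [0,0,0],
    [0,0,0]
  ],
  "hand": [-0.6,-1,-1,-1,-1,-1,-1,-1],
  "squeeze": 50
}}

```text
t: 12.8
tool_pos: [0.4911, -0.1648, 0.0262]
orientation: [1.271, 2.873, 0.001]
ft_force: [-0.9, -0.2, 5.0]
width: 0.081
```

```bash
python3 - <<'E'
from bench import r
from h import *
st=r.observe(); c=r.camera("wrist"); print(st["t"],psi(st),st["tool_pos"],st["width"]*85,st["ft_force"],st["moment"]); save(c,"w11.png",None,1.25)
E
```

```text
12.8 2.3084897062746736 [ 0.49107439 -0.16477674  0.02622181] 6.854129404224547 [-0.94036742 -0.24703612  4.95007516] [-0.01483575  0.16960821  0.03916085]
```

View pics/w11.png

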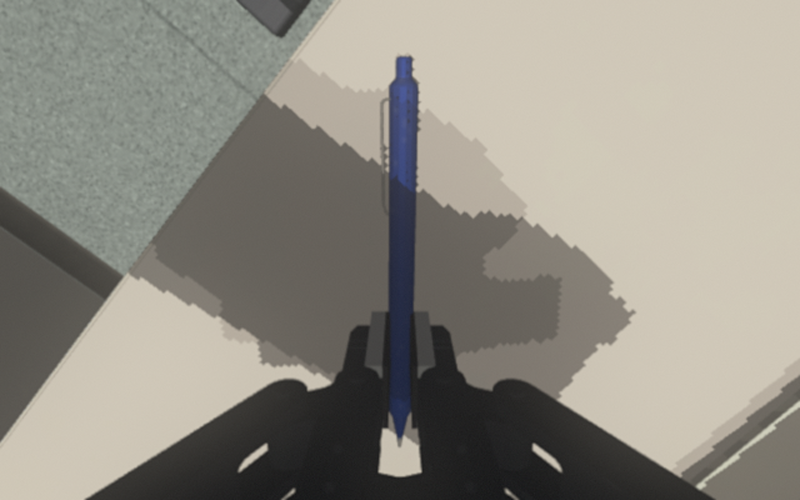

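The pen is between the jaws, tip at (400,445). The width reads 6.9 mm, but it also read about 1.5 mm low on the collar. Lifting and checking.

Request:
{"api": "servo_tool", "payload": {
  "xyz": [
    [0,0,-0.02],
    [0,0,-0.08],
    [0,0,-0.16],
    [0,0,-0.24],
    [0,0,-0.24],
    [0,0,-0.24]
  ],
  "rotation": [
    [0,0,0],
    [0,0,0],
    [0,0,0],
    [0,0,0],
    [0,0,0],
    [0,0,0]
  ],
  "hand": [-1,-1,-1,-1,-1,-1]
}}

```text
t: 13.45
tool_pos: [0.4909, -0.1651, 0.1467]
orientation: [1.271, 2.871, 0.0]
ft_force: [0.1, -0.0, -1.5]
width: 0.085
```

```bash
python3 - <<'E'
from bench import r
from h import *
import pickle
st=r.observe(); c=r.camera("wrist"); print(st["t"],psi(st),st["tool_pos"],st["width"]*85,st["ft_force"]); save(c,"w12.png",None,1.25)
pickle.dump((st,c),open("w12.pkl","wb"))
# predicted tip/tail if rigid: tool coords
tool0=np.array([.4911,-.1648,.0262]);R0=Rdown(2.3085)
for X in ([.5263,-.2022,.0044],[.42846,-.0951,.0044]):
    l=R0.T@(np.array(X)-tool0); R=Rt.from_rotvec(st["orientation"]).as_matrix(); print(l,proj(c,R@l+st["tool_pos"],st)*1.25)
E
```

```text
13.45 2.3080075312715174 [ 0.49090509 -0.16510288  0.14672545] 7.226636560660637 [ 0.14859232 -0.01741371 -1.48122039]
[-0.05135174  0.00089365  0.0218    ] [[400.82039377 449.06028834]]
[0.09371011 0.00052501 0.0218    ] [[400.04439122  56.96930382]]
```

View pics/w12.png

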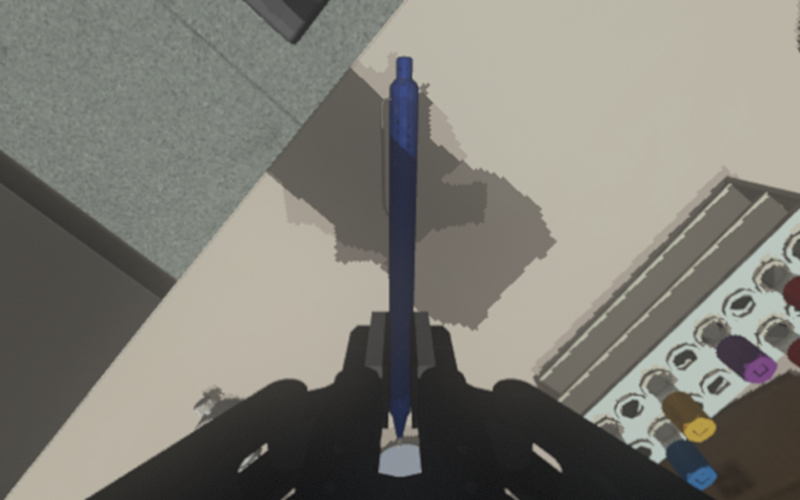

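```bash
python3 - <<'E'
from h import *
import pickle
st,c=pickle.load(open("w12.pkl","rb"))
save(c,"w12z.png",(295,300,345,370),8)
save(c,"w12t.png",(295,35,345,105),8)
a=cv2.imread("pics/w12z.png");b=cv2.imread("pics/w12t.png");cv2.imwrite("pics/w12c.png",np.hstack([a,b]))
R=Rt.from_rotvec(st["orientation"]).as_matrix()
for dz in (-.004,0,.004): print(dz,proj(c,R@np.array([-.0514,0,.0218-dz])+st["tool_pos"],st),proj(c,R@np.array([.0937,0,.0218-dz])+st["tool_pos"],st),proj(c,R@np.array([0,0,.0218-dz])+st["tool_pos"],st))
E
```

```text
-0.004 [[318.8948655  353.41910455]] [[318.64089734  46.62991457]] [[318.81983224 265.04169336]]
0 [[318.88038324 359.32443317]] [[318.61343049  45.60511734]] [[318.80191821 269.47264566]]
0.004 [[318.86526791 365.48902963]] [[318.58428174  44.51760014]] [[318.78312598 274.12142073]]
```

View pics/w12c.png

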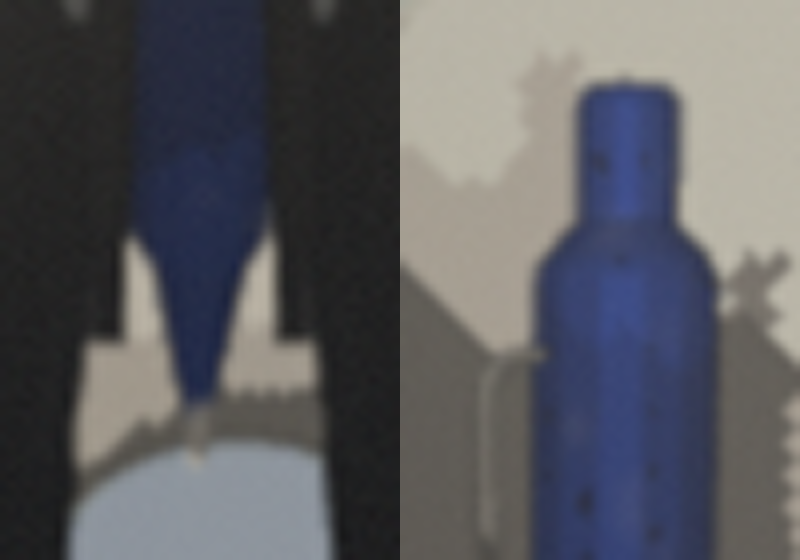

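```bash
python3 - <<'E'
from h import *
import pickle
st,c=pickle.load(open("w12.pkl","rb"))
R=Rt.from_rotvec(st["orientation"]).as_matrix()
P=plane(c,[(319.5,358.1),(323.5,45.6),(319.8+0,300+30/8)],st["tool_pos"][2]-.0218,st)
L=(P-st["tool_pos"])@R; print(L, np.linalg.norm(L[0]-L[1]), np.degrees(np.arctan2(*(L[0]-L[1])[1::-1])))
print(plane(c,[(319.5,358.1)],st["tool_pos"][2]-.0226,st)-P[0])
# push pose
def pose(tip_xy,yaw_pen,tz):
    # pen direction in tool
    d=L[0]-L[1]; a=np.arctan2(d[1],d[0])  # angle in tool xy
    # world angle of tool vec angle a with Rdown(psi): psi - a
    ps=yaw_pen+a
    Rw=Rdown(ps); t=np.array([*tip_xy,tz])-Rw@L[0]
    return t,ps
yaw=np.radians(53);n=np.array([np.cos(yaw),np.sin(yaw)]);H=np.array([.5568,.0881])
for back in (.06,.02,-.012,-.016):
    t,ps=pose(H-back*n,yaw,.034); print(back,t,ps,np.arctan2(t[1],t[0]))
E
```

```text
[[-0.05068442  0.00031187  0.02186298]
 [ 0.09369143  0.00180285  0.02168505]
 [-0.01839611  0.00045699  0.02182307]] 0.1443836647299027 -179.40832669973628
[[ 0.00051285 -0.00056445 -0.0008    ]]
0.06 [ 0.49085907 -0.00079445  0.05586298] -2.206241502847056 -0.0016184812042300582
0.02 [0.51493168 0.03115097 0.05586298] -2.206241502847056 0.060421716707132894
-0.012 [0.53418976 0.05670731 0.05586298] -2.206241502847056 0.1057596587105711
-0.016 [0.53659702 0.05990185 0.05586298] -2.206241502847056 0.1111725635715072
```

```bash
python3 - <<'E'
from bench import r
from h import *
st=r.observe(); goal(st,[.475,-.02,.15],psi(st)+.5)
E
```

```text
xyz [ 0.2349  0.1726 -0.0088] rot [-6.0e-04 -2.4e-03 -1.0e+00] rows>= 2.916592953572504 3.3333410663718883
```

Request:
{"api": "servo_tool", "payload": {
  "xyz": [
    [0.08,0.06,-0.007],
    [0.16,0.12,-0.007],
    [0.235,0.173,-0.007],
    [0.235,0.173,-0.007],
    [0.235,0.173,-0.007]
  ],
  "rotation": [
    [0,0,-0.25],
    [0,0,-0.5],
    [0,0,-0.75],
    [0,0,-1],
    [0,0,-1]
  ],
  "hand": [-1,-1,-1,-1,-1]
}}

```text
t: 14.0
tool_pos: [0.4745, -0.0183, 0.148]
orientation: [-0.515, -3.095, -0.002]
ft_force: [-0.6, -0.7, -0.8]
width: 0.087
```

Request:
{"api": "servo_tool", "payload": {
  "xyz": [
    [0,0,0],
    [0,0,0],
    [0,0,0],
    [0,0,0]
  ],
  "rotation": [
    [0,0,-0.25],
    [0,0,-0.5],
    [0,0,-0.75],
    [0,0,-1]
  ],
  "hand": [-1,-1,-1,-1]
}}

```text
t: 14.4
tool_pos: [0.4752, -0.0213, 0.1482]
orientation: [0.26, -3.128, -0.001]
ft_force: [-0.6, -0.4, -0.6]
width: 0.082
```

Request:
{"api": "servo_tool", "payload": {
  "xyz": [
    [0,0,0],
    [0,0,0],
    [0,0,0],
    [0,0,0]
  ],
  "rotation": [
    [0,0,-0.25],
    [0,0,-0.5],
    [0,0,-0.75],
    [0,0,-1]
  ],
  "hand": [-1,-1,-1,-1]
}}

```text
t: 14.8
tool_pos: [0.4751, -0.0213, 0.1481]
orientation: [1.026, -2.966, -0.002]
ft_force: [-0.4, -0.2, 0.1]
width: 0.085
```

```bash
python3 - <<'E'
from bench import r
from h import *
st=r.observe(); print(st["t"],psi(st),st["joint_pos"],st["tool_pos"],st["width"]); goal(st,[.4847,-.0088,.085],-2.206)
E
```

```text
14.8 -2.4754427222289936 [ 0.80375604  0.5029508  -1.07211748  2.0614203   0.56467165  0.90908199
  1.65351639] [ 0.47513848 -0.02134688  0.14811938] 0.0849556297561064
xyz [-0.0308  0.0076  0.1262] rot [ 0.0052 -0.0033 -0.5389] rows>= 1.3012152127185024 1.7964145983791862
```

Request:
{"api": "servo_tool", "payload": {
  "xyz": [
    [-0.031,0.008,0],
    [-0.031,0.008,0.06],
    [-0.031,0.008,0.126],
    [-0.031,0.008,0.126],
    [-0.031,0.008,0.126],
    [-0.031,0.008,0.126]
  ],
  "rotation": [
    [0,0,-0.25],
    [0.005,-0.003,-0.54],
    [0.005,-0.003,-0.54],
    [0.005,-0.003,-0.54],
    [0.005,-0.003,-0.54],
    [0.005,-0.003,-0.54]
  ],
  "hand": [-1,-1,-1,-1,-1,-1]
}}

```text
t: 15.4
tool_pos: [0.4862, -0.0071, 0.0873]
orientation: [-1.414, 2.801, -0.003]
ft_force: [-0.1, 1.1, 0.7]
width: 0.079
```

```bash
python3 - <<'E'
from bench import r
from h import *
import pickle
st=r.observe(); c=r.camera("wrist"); print(st["t"],psi(st),st["joint_pos"],st["tool_pos"],st["width"],st["ft_force"]); save(c,"w13.png",None,1.25)
pickle.dump((st,c),open("w13.pkl","wb"))
R=Rt.from_rotvec(st["orientation"]).as_matrix()
print(proj(c,[[.5568,.0881,.034]],st)*1.25, "tip",R@[-.0507,.0003,.0219]+st["tool_pos"])
goal(st,[.5029,.0152,.0559],-2.206)
E
```

```text
15.4 -2.2065380837664983 [ 0.71417045  0.62691051 -1.02521466  2.08807613  0.73985394  0.84037359
  1.7476369 ] [ 0.48619393 -0.00707443  0.08733522] 0.07868641719639854 [-0.10592302  1.06623827  0.71258367]
[[400.70513176 505.28102274]] tip [0.51614216 0.03389836 0.06555164]
xyz [-0.0555 -0.0002  0.063 ] rot [-0.0063  0.0046 -0.0011] rows>= 0.8398609736521879 0.026223488714978666
```

View pics/w13.png

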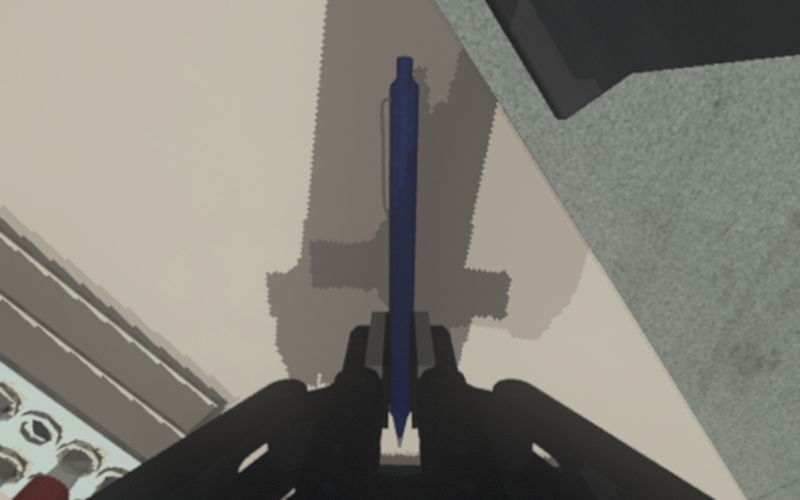

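Request:
{"api": "servo_tool", "payload": {
  "xyz": [
    [-0.03,0,0.03],
    [-0.055,0,0.063],
    [-0.055,0,0.063],
    [-0.055,0,0.063],
    [-0.055,0,0.063],
    [-0.055,0,0.063]
  ],
  "rotation": [
    [0,0,0],
    [-0.006,0.004,0],
    [-0.006,0.004,0],
    [-0.006,0.004,0],
    [-0.006,0.004,0],
    [-0.006,0.004,0]
  ],
  "hand": [-1,-1,-1,-1,-1,-1]
}}

```text
t: 16.05
tool_pos: [0.502, 0.0147, 0.0557]
orientation: [1.417, -2.804, 0.001]
ft_force: [0.3, -0.4, -0.2]
width: 0.081
```

```bash
cat >> h.py <<'E'
def tipinfo(st):
    R=Rt.from_rotvec(st["orientation"]).as_matrix()
    tip=R@[-.0507,.0003,.0222]+st["tool_pos"]; yaw=np.radians(53); n=np.array([np.cos(yaw),np.sin(yaw),0]);l=np.array([-n[1],n[0],0])
    q=tip-np.array([.5568,.0881,.034]); d=R@np.array([-1,-.0103,0])
    print("t",st["t"],"tip rel hole: along %.1f left %.1f up %.1f mm"%tuple(1e3*np.array([q@n,q@l,q[2]])),"penyaw",np.degrees(np.arctan2(d[1],d[0])),"pitch",np.degrees(d[2]),"tool",st["tool_pos"],"F along %.1f left %.1f z %.1f"%(st["ft_force"]@n,st["ft_force"]@l,st["ft_force"][2]),"qd",np.abs(st["qd"]).max())
E
python3 - <<'E'
from bench import r
from h import *
st=r.observe(); tipinfo(st)
t=r.camera("top"); save(t,"top4.png",(245,155,345,255),7)
s=r.camera("scene"); save(s,"sc4.png",(260,150,360,250),7); print(proj(s,[[.5568,.0881,.034]]))
E
```

```text
t 16.05 tip rel hole: along -40.9 left 0.4 up -0.5 mm penyaw 53.03490910431171 pitch -0.01989056649587487 tool [0.50198151 0.01467023 0.05570789] F along -0.1 left -0.5 z -0.2 qd 0.004642158207142927
[[313.85162688 213.93422594]]
```

View pics/sc4.png

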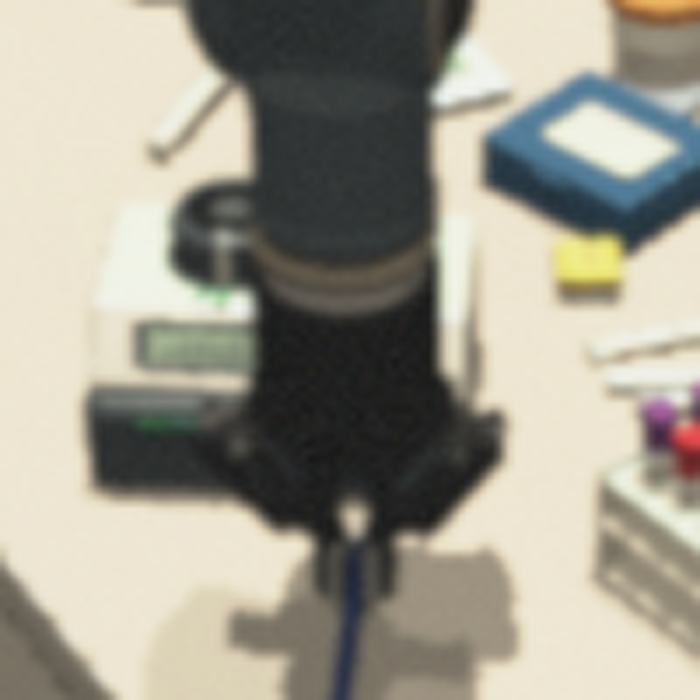

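View pics/top4.png

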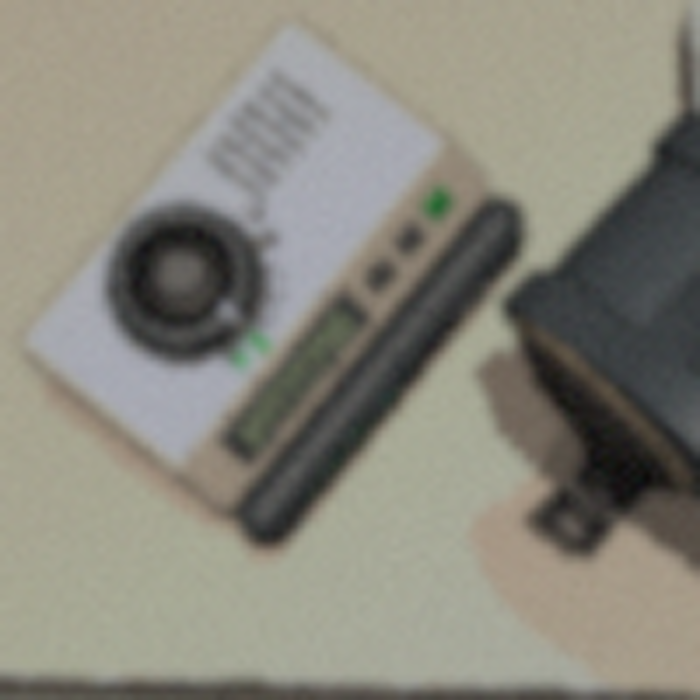

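Request:
{"api": "servo_tool", "payload": {
  "xyz": [
    [-0.03,-0.001,-0.001],
    [-0.06,-0.001,-0.001],
    [-0.075,-0.001,-0.001],
    [-0.085,-0.001,-0.001],
    [-0.092,-0.001,-0.001],
    [-0.092,-0.001,-0.001]
  ],
  "rotation": [
    [0,0,0],
    [0,0,0],
    [0,0,0],
    [0,0,0],
    [0,0,0],
    [0,0,0]
  ],
  "hand": [-1,-1,-1,-1,-1,-1]
}}

```text
t: 16.75
tool_pos: [0.5296, 0.0526, 0.0553]
orientation: [1.419, -2.802, -0.001]
ft_force: [0.4, 0.8, -0.4]
width: 0.079
```

```bash
python3 - <<'E'
from bench import r
from h import *
import pickle
st=r.observe(); tipinfo(st); c=r.camera("wrist"); save(c,"w14.png",(290,20,350,370),1.7); pickle.dump((st,c),open("w14.pkl","wb"))
save(c,"w14z.png",(280,300,360,400),6)
E
```

```text
t 16.75 tip rel hole: along 5.9 left 1.3 up -0.9 mm penyaw 53.12906809019557 pitch -0.027227246805721472 tool [0.52958952 0.05257534 0.05531437] F along 0.9 left 0.2 z -0.4 qd 0.012861786259190645
```

View pics/w14z.png

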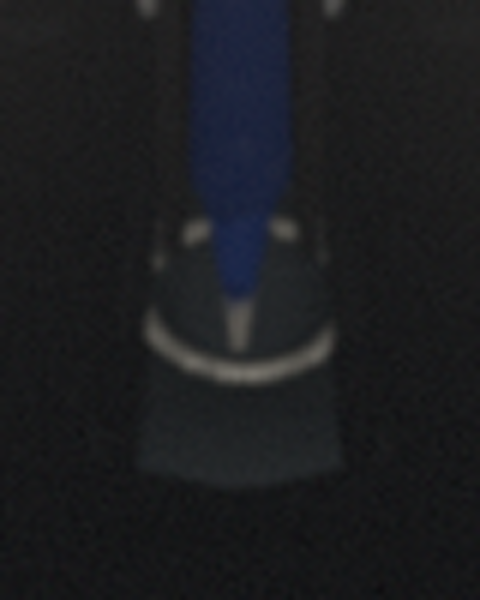

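The wrist view shows the pen tip at (238,350), inside the light ring of the hole and centred sideways (ring 145–335). There is no contact force, so it is in the hole. Going on slowly.

Request:
{"api": "servo_tool", "payload": {
  "xyz": [
    [-0.005,0,-0.001],
    [-0.01,0,-0.001],
    [-0.014,0,-0.001],
    [-0.016,0,-0.001],
    [-0.016,0,-0.001]
  ],
  "rotation": [
    [0,0,0],
    [0,0,0],
    [0,0,0],
    [0,0,0],
    [0,0,0]
  ],
  "hand": [-1,-1,-1,-1,-1]
}}

```text
t: 17.3
tool_pos: [0.5339, 0.058, 0.0557]
orientation: [1.417, -2.801, -0.0]
ft_force: [-1.7, -1.4, 0.2]
width: 0.081
```

```bash
python3 - <<'E'
from bench import r
from h import *
import pickle
st=r.observe(); tipinfo(st); c=r.camera("wrist"); pickle.dump((st,c),open("w15.pkl","wb"))
save(c,"w15z.png",(280,300,360,400),6)
E
```

```text
t 17.3 tip rel hole: along 12.9 left 1.1 up -0.6 mm penyaw 53.07300882311955 pitch -0.10561506052918446 tool [0.53392134 0.05801763 0.05572098] F along -2.1 left 0.5 z 0.2 qd 0.003772582960146613
```

View pics/w15z.png

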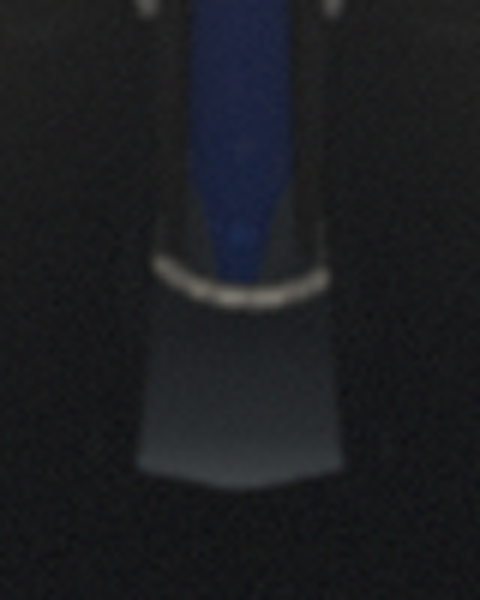

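The tip now disappears behind the rim, and −2.1 N at 12.9 mm depth matches first contact with the button. Pushing to the stop.

Request:
{"api": "servo_tool", "payload": {
  "xyz": [
    [-0.003,0,0],
    [-0.006,0,0],
    [-0.007,0,0],
    [-0.007,0,0]
  ],
  "rotation": [
    [0,0,0],
    [0,0,0],
    [0,0,0],
    [0,0,0]
  ],
  "hand": [-1,-1,-1,-1]
}}

```text
t: 17.75
tool_pos: [0.5359, 0.0607, 0.0557]
orientation: [1.417, -2.801, -0.0]
ft_force: [-1.5, -3.3, 0.6]
width: 0.081
```

```bash
python3 - <<'E'
from bench import r
from h import *
tipinfo(r.observe())
E
```

```text
t 17.75 tip rel hole: along 16.2 left 1.1 up -0.6 mm penyaw 53.0703074188357 pitch -0.12019335931098322 tool [0.53592178 0.06071933 0.05566392] F along -3.5 left -0.8 z 0.6 qd 0.003268632953090463
```

Request:
{"api": "servo_tool", "payload": {
  "xyz": [
    [-0.002,0,0],
    [-0.004,0,0],
    [-0.004,0,0],
    [-0.004,0,0]
  ],
  "rotation": [
    [0,0,0],
    [0,0,0],
    [0,0,0],
    [0,0,0]
  ],
  "hand": [-1,-1,-1,-1]
}}

```text
t: 18.15
tool_pos: [0.5369, 0.0621, 0.0556]
orientation: [1.416, -2.801, 0.0]
ft_force: [-3.0, -3.9, 1.8]
width: 0.084
```

```bash
python3 - <<'E'
from bench import r
from h import *
tipinfo(r.observe())
E
```

```text
t 18.15 tip rel hole: along 17.9 left 1.1 up -0.8 mm penyaw 53.06558594283056 pitch -0.16018312144437602 tool [0.5369257  0.06211408 0.05558812] F along -4.9 left 0.1 z 1.8 qd 0.0011946824026102425
```

Request:
{"api": "servo_tool", "payload": {
  "xyz": [
    [-0.002,0,0],
    [-0.004,0,0],
    [-0.004,0,0],
    [-0.004,0,0]
  ],
  "rotation": [
    [0,0,0],
    [0,0,0],
    [0,0,0],
    [0,0,0]
  ],
  "hand": [-1,-1,-1,-1],
  "squeeze": 70
}}

```text
t: 18.55
tool_pos: [0.5373, 0.0626, 0.0553]
orientation: [1.414, -2.799, 0.002]
ft_force: [-4.7, -6.7, 2.4]
width: 0.076
```

```bash
python3 - <<'E'
from bench import r
from h import *
tipinfo(r.observe())
E
```

```text
t 18.55 tip rel hole: along 18.5 left 1.1 up -1.2 mm penyaw 53.03127887234996 pitch -0.3380002329632981 tool [0.53729407 0.06260799 0.05529662] F along -8.2 left -0.3 z 2.4 qd 0.0021571866729579144
```

Request:
{"api": "servo_tool", "payload": {
  "xyz": [
    [-0.002,0,0],
    [-0.004,0,0],
    [-0.004,0,0],
    [-0.004,0,0]
  ],
  "rotation": [
    [0,0,0],
    [0,0,0],
    [0,0,0],
    [0,0,0]
  ],
  "hand": [-1,-1,-1,-1]
}}

```text
t: 18.95
tool_pos: [0.5376, 0.0631, 0.055]
orientation: [1.412, -2.796, 0.004]
ft_force: [-7.4, -9.9, 3.3]
width: 0.073
```

```bash
python3 - <<'E'
from bench import r
from h import *
st=r.observe();tipinfo(st); c=r.camera("wrist"); print(st["width"],st["joint_pos"])
save(c,"w16.png",None,1.25); save(r.camera("top"),"top5.png",(245,155,345,255),6)
E
```

```text
t 18.95 tip rel hole: along 18.9 left 1.1 up -1.6 mm penyaw 53.0017446817801 pitch -0.5280722780944178 tool [0.53758648 0.06308017 0.05503905] F along -12.4 left 0.0 z 3.3 qd 0.0023402334943753416
0.07316587610681988 [ 0.49228569  0.73390239 -0.94416115  1.97479985  0.79683787  0.8684447
  1.61082817]
```

View pics/w16.png

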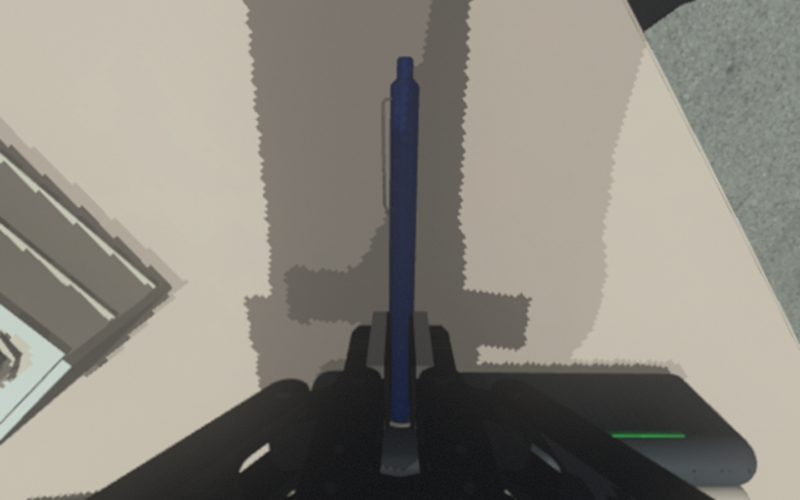

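View pics/top5.png

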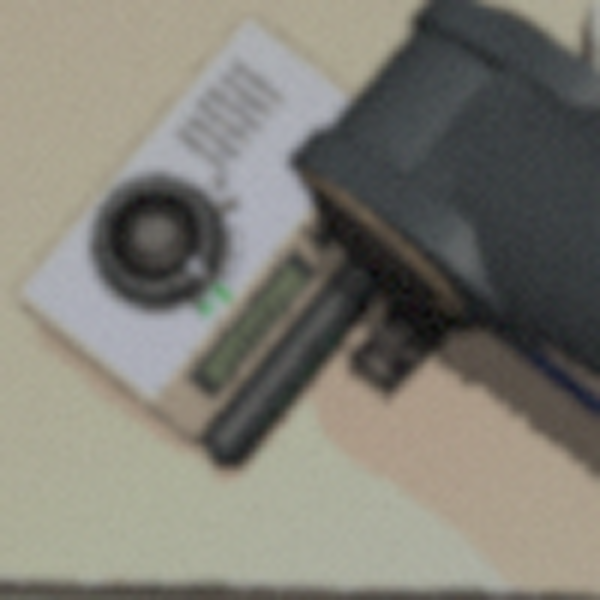

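Tail at (405,57) hasn't moved, so the pen isn't slipping in the jaws. Some upward force (3.3 N) suggests the tip sits a bit low, so I'll raise it about 1 mm to be sure the load is on the button and not the rim.

Request:
{"api": "servo_tool", "payload": {
  "xyz": [
    [0,0,-0.001],
    [0,0,-0.003],
    [0,0,-0.003],
    [0,0,-0.003]
  ],
  "rotation": [
    [0,0,0],
    [0,0,0],
    [0,0,0],
    [0,0,0]
  ],
  "hand": [-1,-1,-1,-1]
}}

```text
t: 19.45
tool_pos: [0.5376, 0.063, 0.0561]
orientation: [1.412, -2.796, 0.004]
ft_force: [-5.7, -8.7, -0.1]
width: 0.07
```

```bash
python3 - <<'E'
from bench import r
from h import *
st=r.observe();tipinfo(st)
E
```

```text
t 19.45 tip rel hole: along 18.9 left 1.1 up -0.5 mm penyaw 52.997444077315556 pitch -0.5197642158633916 tool [0.53755367 0.06298711 0.05613389] F along -10.4 left -0.6 z -0.1 qd 0.001795387337525066
```

Request:
{"api": "servo_tool", "payload": {
  "xyz": [
    [-0.003,0,0],
    [-0.004,0,0],
    [-0.004,0,0],
    [-0.004,0,0],
    [-0.004,0,0]
  ],
  "rotation": [
    [0,0,0],
    [0,0,0],
    [0,0,0],
    [0,0,0],
    [0,0,0]
  ],
  "hand": [-1,-1,-1,-1,-1]
}}

```text
t: 19.95
tool_pos: [0.5378, 0.0634, 0.0558]
orientation: [1.41, -2.794, 0.006]
ft_force: [-7.4, -10.5, 2.7]
width: 0.075
```

```bash
python3 - <<'E'
from bench import r
from h import *
st=r.observe();tipinfo(st); c=r.camera("wrist"); save(c,"w17.png",None,1.25); save(r.camera("top"),"top6.png")
E
```

```text
t 19.95 tip rel hole: along 19.3 left 1.1 up -1.0 mm penyaw 52.965383019146394 pitch -0.7152788308972668 tool [0.53784629 0.06340327 0.05579883] F along -12.9 left -0.4 z 2.7 qd 0.0018602309895809843
```

View pics/w17.png

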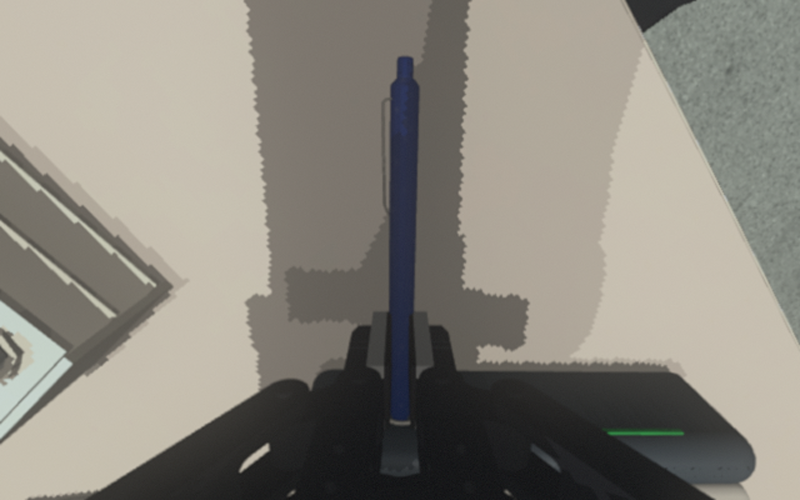

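View pics/top6.png

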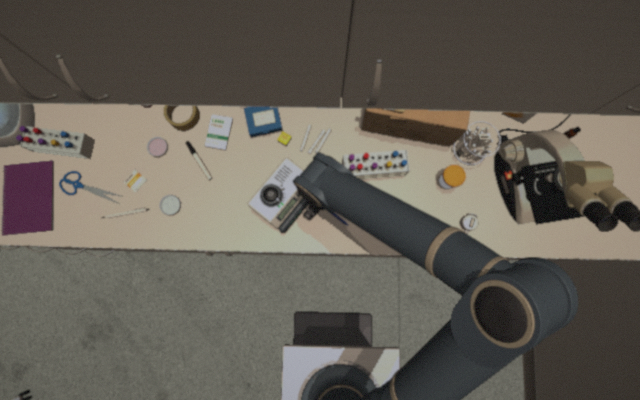

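```bash
python3 - <<'E'
from bench import r
from h import *
print(r.hand_in()); tipinfo(r.observe())
E
```

```text
the job is handed in; nothing more can be done
None
the job is handed in; nothing more can be done
```

I turned the lock collar clockwise to its stop, then picked up the blue pen and pushed the orange button in through the access hole. I handed the job in at about 20 s with the pen still holding the button. No verdict is reported.

- **Collar:** the wrist view showed the white pointer midway between the green ticks. The turning moment rose and the collar slipped in the jaws at the stop. A later top view showed it unmoved.
- **Button:** the push climbed from about 2 N at first contact to about 5 N, then stiffened sharply, which fits the button's stop. The last reading was 12.9 N along the hole, with the pen not slipping in the jaws.
- **Bench:** the last top view showed the bystanders where they started.
- **Disagreements:**
  - My computed tip depth was 19.3 mm, where a fully-in button lies at 16 mm. I put this down to calibration error and give in the grip and arm. Nothing let me see or read the button itself, so "fully in" rests on the force.
  - The gripper width read about 1.5–2 mm low on both the collar and the pen.
  - About 2.7 N of upward force remained on the pen at the end, so it may be touching the hole's lower rim lightly.

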